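# Hang the tea infusers to drain and seal the steeping tank

## Task

The brew is done: take the infusers out of the open steeping tank and hang each one on the drip rack's rail, hooked on at the open loading end and slid along under the keeper to the band of its own colour, so that it hangs upright, centred on its band. Then shut the tank's lid, and only then turn each of its two latch knobs clockwise until its slip clutch clicks for the first time; stop there, for a second click strains the seal. Leave the other things on the table where they are.

Things in the scene. Friction and masses are not known exactly. Their poses are not given: they have to be found in the camera images.
- infuser_green: tea infuser, 0.12 kg, 161 mm tall, may be absent: steel basket 42 mm across and 56 mm tall, over it a strip hook and a green grip. Origin: centre of the underside, z up; x runs along the rail when hung. Grip: block 16 (x) x 16 (y) mm, 117 to 161 mm up, its middle at y = +22.5 mm. At the start it stands in the tank, grip toward the front
- infuser_yellow: tea infuser with a yellow grip, otherwise as infuser_green; may be absent. In the tank the grips (+y) point to the front (-x) within 0.25 rad. To pass the rack's keeper, grip an infuser from above, about 137 mm over its underside, with the fingers closing along its own x axis
- infuser_red: tea infuser with a red grip, otherwise as infuser_green; may be absent
- infuser_green_hook (a point): point on infuser_green's axis 122.5 mm above its underside, 6 mm under the hook's crest: lies on the rail's centre line when hung. The hook is an inverted U of strip 14 mm wide (x), 3 mm thick, legs at y = +14.5 and -14.5 mm, 26 mm free between them; the free leg (-y) ends, flared out, 93 mm above the underside
- infuser_yellow_hook (a point): the same point of infuser_yellow
- infuser_red_hook (a point): the same point of infuser_red
- drip_rack: fixed rack: grey pan 300 x 90 x 16 mm, over it a steel rail 12 mm thick, centre line 190 mm above the table, on two posts (x = -130 mm, up to the rail; x = +137 mm, y = -6 mm, 218 mm tall). Origin: under the pan, below the rail; x runs along the rail from the open loading end to the far end, y to the left of that. Infusers hang with their grips on the +y side and cannot pass one another
- load_point (a point): middle of the rail's open loading end (x = -103 mm in the rack), on its centre line: hooks are lowered on here. From x = -74 mm to the far post a flat keeper strip covers the rail (y = -11 to -1 mm, 4 mm thick, underside 18 mm above the rail's centre line, near end bent up): hooks slide under it with 9 mm to spare but cannot be lifted on or off there
- mark_green (a point): centre of the green band, on the rail's centre line (x = -40 mm in the rack); each band is 14 mm long, as a hook is wide
- mark_yellow (a point): centre of the yellow band on the rail (x = +35 mm in the rack)
- mark_red (a point): centre of the red band on the rail (x = +110 mm in the rack), the farthest from the loading end
- tank: fixed stainless steeping tank, open on top, 115 (x) x 225 (y) x 75 mm tall, walls 4 mm, floor 6 mm thick; three bays side by side along y, partitions 46 mm high at y = -36 and +36 mm. Origin: centre of the underside; its front is its -x side
- tank_lid (a joint): the tank's steel lid, 119 x 229 x 9 mm, 0.46 kg with its two latches: 0 = shut flat on the rim, grows as it opens; 1.75 to 1.88 rad at the start, stop at 1.9. Stiff hinge: it stays where it is left, 3 to 8 N at its free edge move it. Infusers left in the tank keep it from shutting
- lid_hinge (a point): middle of the lid's hinge line, on the tank's far (+x) top edge, 76 mm above the table, parallel to the tank's y axis; the free edge swings up and back. Turns with the lid: its x axis points from the free edge to the hinge, z is the lid's outside normal; free edge 117 mm from the hinge line, outside face 9 mm out
- latch_left_grip (a point): gripping point of the left (tank's +y) latch knob, on its axis, 66 mm left of the lid's middle, 81.5 mm from the hinge line, 33 mm out from the lid's outside face: a black bar 54 mm long (its own x), 14 mm thick (its own y), 30 mm tall (12 to 42 mm out from the face) on a round base 54 mm across
- latch_right_grip (a point): the same point of the right (-y) latch knob, 66 mm right of the lid's middle
- latch_left (a joint): turn of the left latch's spindle with its cam tongue under the lid, clockwise seen from above: 0 to 0.5 rad at the start, 1.571 when fully home, the tongue under the tank's front lip. The knob drives it through the clutch; spring-assisted and stiff, it stays where left; under 0.1 N m turns it on. Turned home with the lid open, the tongue is in the way of shutting
- latch_right (a joint): the same of the right latch
- clutch_left (a joint): turn of the left knob against its spindle in the slip clutch: 0 until the spindle is home; then at about 0.24 N m the detent gives way and the knob jumps one tooth: first click 0.524 rad, second 1.047. Past half a tooth (0.26) it tends on to the next notch, short of that it springs back; turned to 0.4 and let go it is safely over. Clockwise from above is positive
- clutch_right (a joint): the same of the right knob
- mug: bystander: spotted mug, about 92 x 127 x 93 mm; origin at its underside
- kitchen_timer: bystander: white timer with a red knob, 62 x 62 x 40 mm; origin at its underside
- tea_glass: bystander: waisted tea glass, 62 mm across, 86 mm tall; origin at its underside
- sugar_canister: bystander: white canister with a wooden lid, 70 mm across, 90 mm tall; origin at its underside

How it is judged:
On the way, in this order (a step that is already met when the one before it is completed fails the run):
1. the lid is shut on the empty tank, neither latch home yet (value of joint tank_lid below 0.03 rad and value of joint each of latch_left, latch_right below 1.4 rad), for 0.2 s.
2. the lid still shut, both latches are home and each clutch has clicked once (value of joint tank_lid below 0.03 rad and value of joint each of latch_left, latch_right above 1.47 rad and value of joint clutch_left between 0.3 and 0.74 rad and value of joint clutch_right between 0.3 and 0.74 rad), for 0.2 s.
At the end, for the whole second after the job is handed in: Every infuser present hangs on the rail, its hook within 13 mm of the middle of its own colour's band, upright within 0.2 rad and at rest; the lid is shut (within 0.03 rad), both latches home (over 1.47 rad) and each knob past its first click, short of a second (clutch 0.30 to 0.74 rad) (all of step 2 and distance between infuser_green_hook and mark_green below 0.013 m and distance between infuser_yellow_hook and mark_yellow below 0.013 m and distance between infuser_red_hook and mark_red below 0.013 m and angle between each of infuser_green, infuser_yellow, infuser_red's own z axis and vertical below 0.2 rad and linear speed of each of infuser_green, infuser_yellow, infuser_red below 0.03 m/s); the robot touches nothing.
It fails at once if a knob is turned on to a second click (value of joint any of clutch_left, clutch_right above 0.86 rad).
It fails at once if a bystander (mug, timer, glass or canister) is moved more than 3 cm (distance of any of mug, kitchen_timer, tea_glass, sugar_canister from where it was at the start of the episode above 0.03 m).
Of infuser_green, infuser_yellow, infuser_red only 2 to 3 are there at a start; the rules pass over those that are not, and their reading is None.
At some moment in a run one of infuser_green, infuser_yellow, infuser_red may be knocked a few centimetres aside while the robot is not near it.
Once in a run the grip may slacken for a moment while it holds something.
It also fails if it takes over 210 s, if anything falls off the work surface, if the arm or the gripper's body presses on something with over 40 N, if the wrist force passes 120 N, or if a joint passes its speed limit or range.

## Robot

A 6-joint arm with a two-finger parallel gripper is mounted at the origin on a cart in front of the work surface, level with it; the furniture and walls round the work are solid. World frame = base frame: x ahead of the robot, y to its left, z up, the work surface at z = 0. Lengths are in m, angles in rad, forces in N, time in s.
With the tool pointing down it reaches from about 0.35 to 0.85 m from the base axis. Payload 8.1 kg.
Tool frame: the origin (TCP) lies on the centre line of the jaws, within the pads' length; the fingertips stand 22 mm ahead of it and the grasp point (between the pads) lies 3 mm ahead of it; z points along the fingers, y is the line along which they close (so a half turn about z gives the same grasp; the last joint's range is limited). The gripper opens to 93 mm and grips with 3 to 60 N. Pads are 15 mm wide; open, the fingers measure 128 mm over their backs; the gripper's body (75 mm by 188 mm) begins 65 mm behind the grasp point.
Start: joints at [-1.271, 0.13, 1.488, -0, 1.523, -0.085], TCP at [0.225, -0.556, 0.241] pointing down, gripper open.
Joint ranges: [-2.96, 2.96], [-0.89, 2.26], [0.02, 2.5], [-1.34, 4.48], [0, 2.73], [-2.66, 2.66]. Speed limits (rad/s): [2.39, 2.39, 2.79, 3.14, 3.14, 3.14].

## Interface

Orientations are given as a rotation vector (axis times angle).
In Python, from plant import robot gives the robot as it stands.
- The arm moves only by the shell command python3 inch.py FILE [FORCE], which reads ROWS from the file FILE. ROWS is 1 to 20 rows, one to a line, with the numbers parted by commas; each row has 5 numbers: the finger opening in m, then dx, dy, dz in units of 5 mm, then a turn about the tool's z in rad; each row shifts and turns the commanded pose from where the row before left it, along the tool's axes as they then stand; what a row does not reach is not made up. A row lasts 1/10 s, in which the tool goes at most 0.05 m and 0.15 rad, less where a joint would pass 70% of its speed; a pose out of reach is approached as far as the arm can. The fingers move at their own pace and stop on an object; FORCE is the grip in N (left out, the last holds). Time passes only in rows, so rows that do not move let the fingers close. It prints the time, the measured TCP pose, the force, the opening and the grip force at its end. Input that does not fit is refused with a message, and nothing moves.
- robot.read_state(): the state, without advancing time (a new reading comes with each control period).
- robot.read_camera(name): name is "scene" or "top"; returns a dict with "image" (384x512x3 uint8, red, green, blue), "fx", "fy", "cx", "cy" (pixels), "R" (3x3) and "t" (3): a world point X has camera coordinates R X + t. Camera axes: x right, y down, z forward; pixel columns grow to the right and rows downward; lengths in m; the calibration is good to about 2 mm. A picture is of the moment at which its call begins. There is no depth.
- robot.close_job(): hands the job in; it is judged then, once.
The state is a dict: "t": time; "q": joint angles; "dq": joint speeds; "joint_torque": joint torques, N m; "tool_pos": TCP position; "orientation": TCP orientation; "force": force on the tool from outside, world axes, zero at the start; "wrist_torque": the same for the moment, N m; "opening": finger opening in m; "gripper_force": force on a finger pad.
Only numpy, scipy, OpenCV 4.12 (cv2) and the standard library are available. Lean on these libraries where they do the work, as an engineer would, in place of code of your own. Each camera call takes 0.05 s, during which the arm holds its last target. There are 200 camera calls.

## Working session

There is one attempt and no reset: what is moved stays moved. The work goes in short steps, Python scripts to look and compute and a shell command to move; the robot and the scene stay as the last step left them, time stands still between calls to the robot, and variables do not carry over. Pictures are saved under pics/ and viewed, at most 14 in all, crops included, and the job is handed in when it is done.

```bash
ls; mkdir -p pics; python3 - <<'E'
from plant import robot
import cv2
for n in("scene","top"):
    c=robot.read_camera(n);cv2.imwrite(f"pics/{n}0.png",cv2.resize(c["image"][:,:,::-1],(800,600),interpolation=cv2.INTER_CUBIC))
    print(n,c["fx"],c["fy"],c["cx"],c["cy"],c["R"],c["t"])
print(robot.read_state())
E
```

```text
inch.py
pics
plant.py
scene 396.85029604458776 396.85029604458776 262.0545746499926 195.06234965551147 [[-0.508073   -0.86127895 -0.00777163]
 [-0.41227279  0.2511043  -0.87577268]
 [ 0.75623606 -0.44175242 -0.48266119]] [0.34664099 0.32824292 0.88598891]
top 495.74024773457677 495.74024773457677 254.41440516744018 194.45293654341924 [[ 0.03798159 -0.99927655  0.00194235]
 [-0.97441946 -0.03746751 -0.22159174]
 [ 0.22150421  0.00652374 -0.97513759]] [0.04121727 0.58009589 1.54050199]
{'t': 0.1, 'q': array([-1.27138743e+00,  1.31098054e-01,  1.48916170e+00, -3.14435032e-05,
        1.52298408e+00, -8.53954136e-02]), 'dq': array([-0.00119706,  0.00055959, -0.003153  , -0.0008768 ,  0.00027333,
       -0.00049827]), 'joint_torque': array([ 1.83021464e-03, -5.61345363e+01, -4.93096018e+01,  7.70720188e-02,
        2.91432766e-02, -3.29315139e-05]), 'tool_pos': array([ 0.22510029, -0.55566684,  0.23968966]), 'orientation': array([-3.08201453e+00, -6.00415853e-01,  3.25890805e-04]), 'force': array([-0.03800334, -0.55000428, -0.58940762]), 'wrist_torque': array([ 0.03582662, -0.02393014, -0.00427234]), 'gripper_force': 0.0, 'opening': 0.09293405284971737}
```

View pics/scene0.png

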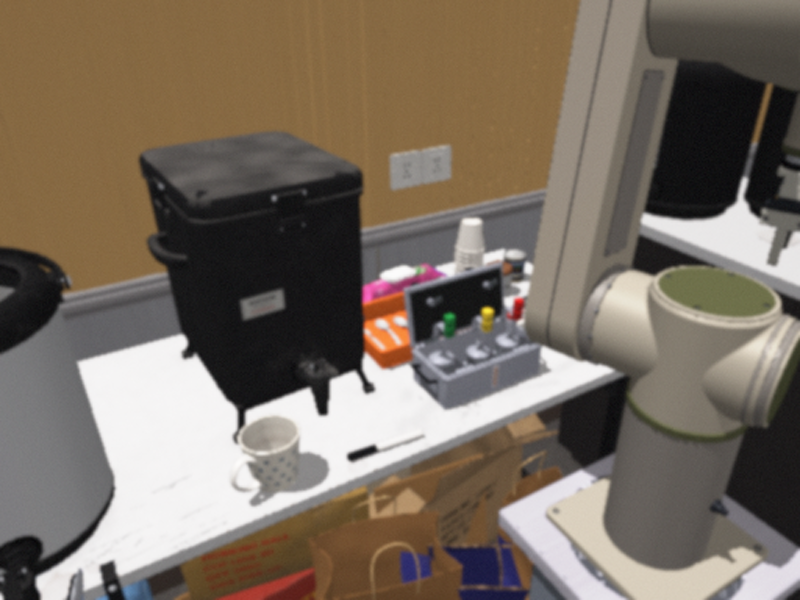

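View pics/top0.png

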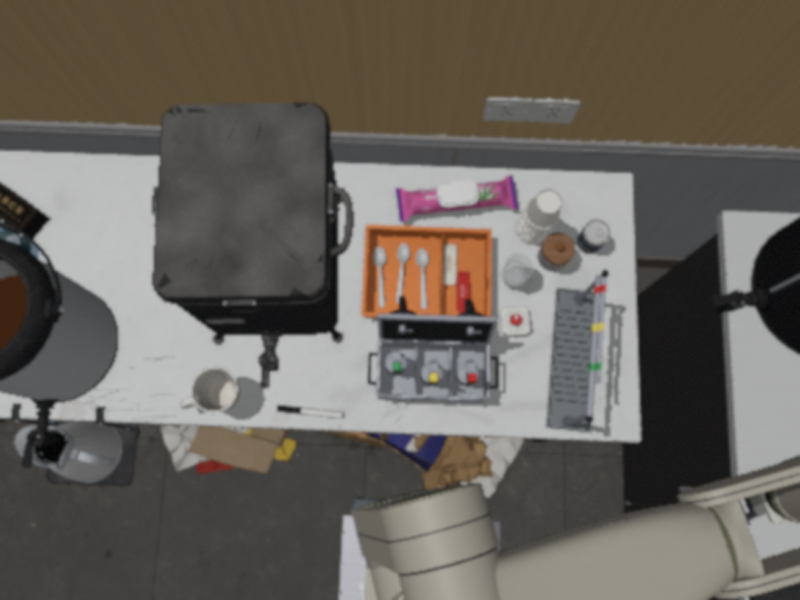

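Top view: all three infusers in the tank (grips green ~(397,366), yellow ~(434,377), red ~(471,378)), lid open behind; rack at the right, loading end nearest the robot, bands red (600,289), yellow (598,328), green (595,366). I enlarge both.

```bash
cat > h.py <<'E'
from plant import robot
import cv2, numpy as np
np.set_printoptions(precision=4,suppress=True)
def snap(name,box,out,s=None):
    c=robot.read_camera(name);x0,y0,x1,y1=box
    im=c["image"][y0:y1,x0:x1,::-1]; s=s or min(800/(x1-x0),600/(y1-y0))
    cv2.imwrite("pics/"+out,cv2.resize(im,None,fx=s,fy=s,interpolation=cv2.INTER_CUBIC)); print("scale",s); return c
def ray(c,u,v):
    R,t=np.array(c["R"]),np.array(c["t"]); d=R.T@np.array([(u-c["cx"])/c["fx"],(v-c["cy"])/c["fy"],1]); return -R.T@t,d
def atz(c,u,v,z):
    o,d=ray(c,u,v); return o+d*(z-o[2])/d[2]
def proj(c,X):
    p=np.array(c["R"])@np.array(X)+c["t"]; return np.array([c["fx"]*p[0]/p[2]+c["cx"],c["fy"]*p[1]/p[2]+c["cy"]])
E
python3 - <<'E'
from h import *
import pickle
c=snap("top",(230,165,410,285),"t1.png"); 
pickle.dump(c,open("top.pkl","wb"))
cv2.imwrite("pics/t1a.png",cv2.resize(c["image"][190:265,230:330,::-1],None,fx=8,fy=8,interpolation=cv2.INTER_CUBIC))
cv2.imwrite("pics/t1b.png",cv2.resize(c["image"][165:280,340:410,::-1],None,fx=5.2,fy=5.2,interpolation=cv2.INTER_CUBIC))
c=snap("scene",(250,160,350,260),"s1.png",6);pickle.dump(c,open("scene.pkl","wb"))
E
```

```text
scale 4.444444444444445
scale 6
```

View pics/t1a.png

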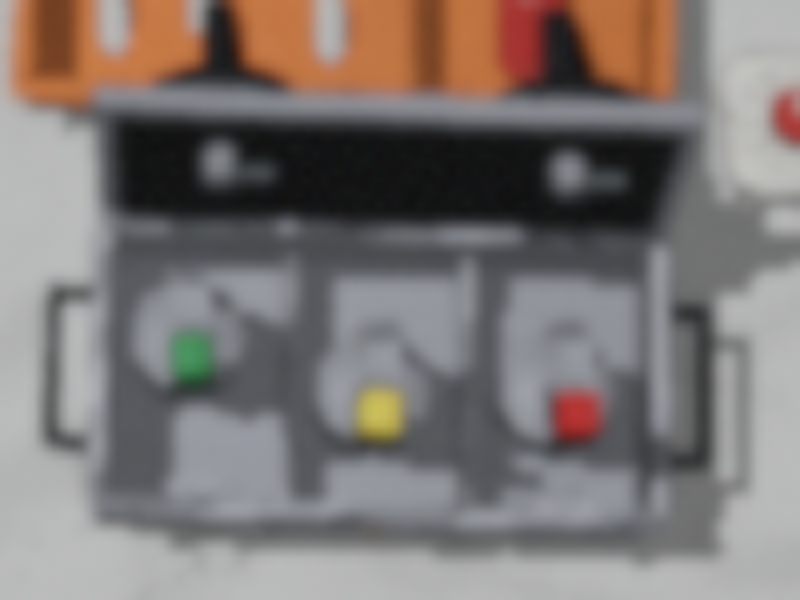

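View pics/t1b.png

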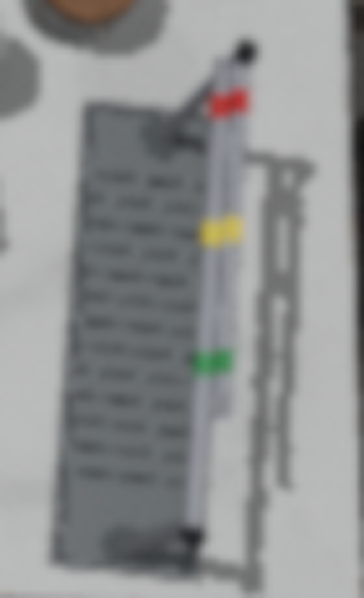

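View pics/s1.png

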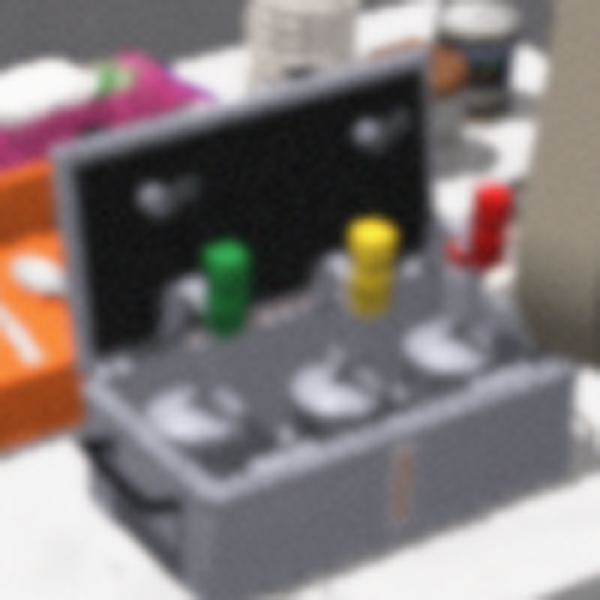

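Crop pixels: grips green (192,355), yellow (380,412), red (577,415); rail centre at bands green (204,362), yellow (212,233), red (221,104); tank rim corners about (95,515),(660,520). Now to metric positions.

```bash
cat > fit.py <<'E'
from h import *
from scipy.optimize import least_squares
COL={"green":(50,80),"yellow":(22,32),"red":(0,6)}
def blob(c,col,box):
    x0,y0,x1,y1=box; im=cv2.resize(c["image"][y0:y1,x0:x1],None,fx=4,fy=4,interpolation=cv2.INTER_CUBIC)
    h=cv2.cvtColor(im,cv2.COLOR_RGB2HSV); a,b=COL[col]
    m=((h[...,0]>=a)&(h[...,0]<=b)&(h[...,1]>130)&(h[...,2]>60)).astype(np.uint8)
    if col=="red": m|=((h[...,0]>174)&(h[...,1]>130)&(h[...,2]>60)).astype(np.uint8)
    n,l,s,cc=cv2.connectedComponentsWithStats(m)
    return [((cc[i]+.5)/4-.5+[x0,y0],s[i,2:]/4.) for i in range(1,n) if s[i,4]>150]
def boxcen(c,x,y,zt,yaw=0,h=.044):
    P=[]
    for i in(-8,8):
        for j in(-8,8):
            for k in(0,h):
                P.append(proj(c,[x+(i*np.cos(yaw)-j*np.sin(yaw))/1e3,y+(i*np.sin(yaw)+j*np.cos(yaw))/1e3,zt-k]))
    H=cv2.convexHull(np.array(P,np.float32)); m=cv2.moments(H); return np.array([m["m10"],m["m01"]])/m["m00"]
def grip(cs,uvs,zt,yaw=0):
    r=least_squares(lambda p:np.concatenate([boxcen(c,p[0],p[1],zt,yaw)-u for c,u in zip(cs,uvs)]),[.5,0],diff_step=1e-3)
    return r.x,r.fun
E
python3 - <<'E'
from fit import *
import pickle
T=pickle.load(open("top.pkl","rb"));S=pickle.load(open("scene.pkl","rb"))
for k in COL:
    bt=blob(T,k,(235,215,320,260));bs=blob(S,k,(270,190,340,225)); print(k,bt,bs)
    p,f=grip([T],[bt[0][0]],.167); print("top",p)
    p,f=grip([T,S],[bt[0][0],bs[0][0]],.167); print("both",p,f)
f=lambda u,v,z:atz(T,u/8+230-.44,v/8+190-.44,z)[:2]
for n,u,v in(("g",188,332),("y",372,385),("r",557,385)): print("basket",n,f(u,v,.062))
for u,v in((95,515),(660,520),(100,225),(665,240)): print("rim",f(u,v,.075))
print("lidedge",f(100,95,.19),f(705,110,.19))
g=lambda u,v,z:atz(T,u/5.2+340-.4,v/5.2+165-.4,z)[:2]
for u,v in((204.5,362),(213,233),(221.5,104)): print("rail",g(u,v,.19))
print("pan",g(52,562,.016),g(190,573,.016),g(88,105,.016))
E
```

```text
green [] [(array([287.3441, 206.1411]), array([  8.25,  15.5 , 358.  ]))]Traceback (most recent call last):
  File "<stdin>", line 6, in <module>
IndexError: list index out of range
```

```bash
sed -i 's/\[...,1\]>130/[...,1]>105/g; s/(50,80)/(45,85)/; s/s\[i,2:\]\/4./s[i,:5]\/4./' fit.py
cat > m1.py <<'E'
from fit import *
import pickle
T=pickle.load(open("top.pkl","rb"));S=pickle.load(open("scene.pkl","rb"))
for k in COL:
    bt=blob(T,k,(235,215,320,260));bs=blob(S,k,(270,190,340,225)); print(k,[b[0] for b in bt],[(b[0],b[1][2:4]) for b in bs])
    if not bt or not bs: continue
    p,f=grip([T],[bt[0][0]],.167); print("top",p)
    p,f=grip([T,S],[bt[0][0],bs[0][0]],.167); print("both",p,f)
f=lambda u,v,z:atz(T,u/8+230-.44,v/8+190-.44,z)[:2]
for n,u,v in(("g",188,332),("y",372,385),("r",557,385)): print("basket",n,f(u,v,.062))
for u,v in((95,515),(660,520),(100,225),(665,240)): print("rim",f(u,v,.075))
print("lidedge",f(100,95,.19),f(705,110,.19))
g=lambda u,v,z:atz(T,u/5.2+340-.4,v/5.2+165-.4,z)[:2]
for u,v in((204.5,362),(213,233),(221.5,104)): print("rail",g(u,v,.19))
print("pan",g(52,562,.016),g(190,573,.016),g(88,105,.016))
E
python3 m1.py
```

```text
green [array([253.7262, 234.7946])] [(array([287.2412, 206.5302]), array([ 8.25, 15.75]))]
top [0.4349 0.0601]
both [0.4372 0.0598] [ 0.1199 -0.7473  0.2879  1.2318]
yellow [array([277.0715, 241.7553])] [(array([311.5182, 202.8217]), array([ 9.75, 17.  ]))]
top [ 0.4166 -0.0107]
both [ 0.4187 -0.0112] [ 0.1605 -0.687   0.2324  1.2015]
red [array([301.6858, 241.7894])] [(array([330.633 , 197.5891]), array([11.  , 13.75]))]
top [ 0.4193 -0.0847]
both [ 0.4201 -0.0833] [-0.4606 -0.289   0.5364 -0.1651]
basket g [0.4589 0.0631]
basket y [ 0.4405 -0.0108]
basket r [ 0.4433 -0.0844]
rim [0.3833 0.0967]
rim [ 0.3898 -0.1245]
rim [0.4985 0.0997]
rim [ 0.5011 -0.1251]
lidedge [0.527  0.0984] [ 0.53   -0.1262]
rail [ 0.4444 -0.3064]
rail [ 0.5187 -0.3125]
rail [ 0.5947 -0.3188]
pan [ 0.3425 -0.253 ] [ 0.339  -0.3384] [ 0.6356 -0.2775]
```

```bash
cat > to.py <<'E'
# usage: to.py x y z yaw  -> tool-frame shift (before turning) and turn; yaw = heading of tool y
import sys; from h import *
from scipy.spatial.transform import Rotation as Ro
s=robot.read_state();R=Ro.from_rotvec(s["orientation"]).as_matrix()
x,y,z,w=map(float,sys.argv[1:5]); cy=np.arctan2(R[1,1],R[0,1])
print("t",s["t"],"pos",s["tool_pos"],"yaw",cy,"open",s["opening"],"F",s["force"],"q6",s["q"][5])
print("shift",R.T@(np.array([x,y,z])-s["tool_pos"]),"turn",cy-w,"tilt",R[:2,2])
E
python3 to.py .42 -.084 .30 1.571
```

```text
t 0.2 pos [ 0.2251 -0.5558  0.24  ] yaw -1.185989825816263 open 0.09258684281620172 F [-0.1896 -0.8485 -0.3576] q6 -0.08539810698604587
shift [ 0.3577 -0.3642 -0.0596] turn -2.7569898258162633 tilt [-0.0004  0.0011]
```

The manual's scale: shifts go in units of 5 mm. Converting my numbers, -0.03 m is -6, -0.0228 m is -4.56.

```bash
echo '0.04,0,0,-6,0
0.04,0,0,-6,0
0.04,4.48,-4.56,0,0
0.04,4.48,-4.56,0,0
0.04,4.48,-4.56,0,0
0.04,4.48,-4.56,0,0
0.04,4.48,-4.56,0,0
0.04,4.48,-4.56,0,0
0.04,4.48,-4.56,0,0
0.04,4.48,-4.56,0,0
0.04,4.48,-4.56,0,0
0.04,4.48,-4.56,0,0
0.04,4.48,-4.56,0,0
0.04,4.48,-4.56,0,0
0.04,4.48,-4.56,0,0
0.04,4.48,-4.56,0,0
0.04,4.48,-4.56,0,0
0.04,4.48,-4.56,0,0' > path.dat && python3 inch.py path.dat 20
echo '0.04,0,0,0,-0.145
0.04,0,0,0,-0.145
0.04,0,0,0,-0.145
0.04,0,0,0,-0.145
0.04,0,0,0,-0.145
0.04,0,0,0,-0.145
0.04,0,0,0,-0.145
0.04,0,0,0,-0.145
0.04,0,0,0,-0.145
0.04,0,0,0,-0.145
0.04,0,0,0,-0.145
0.04,0,0,0,-0.145
0.04,0,0,0,-0.145
0.04,0,0,0,-0.145
0.04,0,0,0,-0.145
0.04,0,0,0,-0.145
0.04,0,0,0,-0.145
0.04,0,0,0,-0.145
0.04,0,0,0,-0.145' > path.dat && python3 inch.py path.dat
python3 to.py .42 -.084 .146 1.571
```

```text
t: 2.0
tool_pos: [0.4207, -0.0821, 0.3006]
orientation: [3.084, 0.601, 0.0]
force: [-0.2, -0.2, 0.5]
opening: 0.0399
gripper_force: 0.0
t: 3.9
tool_pos: [0.4204, -0.0834, 0.3005]
orientation: [0.007, -3.141, -0.0]
force: [0.2, 0.7, -0.3]
opening: 0.0404
gripper_force: 0.0
t 3.9 pos [ 0.4204 -0.0834  0.3005] yaw 1.5749884228884443 open 0.04037911276367118 F [ 0.2221  0.7076 -0.3469] q6 -1.8906334651087497
shift [ 0.0004 -0.0006  0.1545] turn 0.003988422888444365 tilt [-0.0002  0.0001]
```

```bash
echo '0.04,0,0,6,0
0.04,0,0,6,0
0.04,0,0,6,0
0.04,0,0,6,0
0.04,0,0,6.9,0
0.04,0,0,0,0
0.0,0,0,0,0
0.0,0,0,0,0
0.0,0,0,0,0
0.0,0,0,0,0
0.0,0,0,0,0
0,0,0,0,0' > path.dat && python3 inch.py path.dat 35
python3 - <<'E'
from fit import *
T=snap("top",(270,190,340,260),"a.png",8)
for k in COL: print(k,[b[0] for b in blob(T,k,(235,215,320,260))])
E
```

```text
t: 5.1
tool_pos: [0.4217, -0.0837, 0.148]
orientation: [0.003, 3.139, -0.001]
force: [-1.1, 1.4, 7.1]
opening: 0.0159
gripper_force: 35.0
scale 8
green [array([253.7531, 234.7908])]
yellow []
red []
```

View pics/a.png

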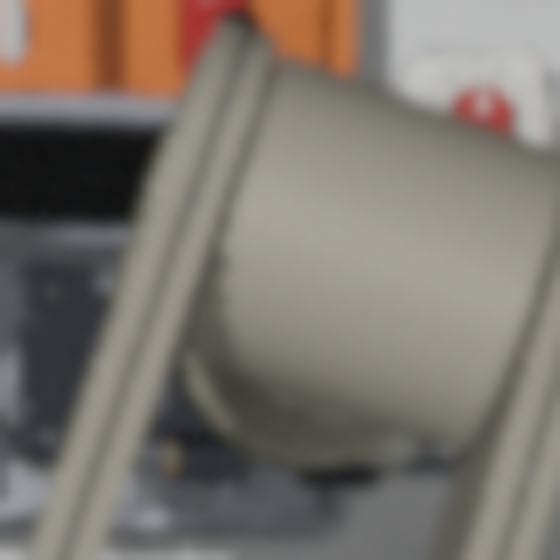

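The picture shows only the forearm over the tank; the opening of 15.9 mm says the grip block is held. Lift and turn.

Converted, -0.03 m is -6, -0.025 m is -5.

```bash
echo '0,0,0,-2,0
0,0,0,-4,0
0,0,0,-5,0
0,0,0,-6,0
0,0,0,-6,0
0,0,0,0,0' > path.dat && python3 inch.py path.dat
echo '0,0,-4,0,0
0,0,-4,0,0
0,0,-4,0,0
0,0,0,0,0.12
0,0,0,0,0.14
0,0,0,0,0.14
0,0,0,0,0.14
0,0,0,0,0.14
0,0,0,0,0.14
0,0,0,0,0.14
0,0,0,0,0.14
0,0,0,0,0.14
0,0,0,0,0.14
0,0,0,0,0.14
0,0,0,0,0.14
0,0,0,0,0' > path.dat && python3 inch.py path.dat
python3 to.py .389 -.279 .262 -.082
```

```text
t: 5.75
tool_pos: [0.4225, -0.0842, 0.2666]
orientation: [0.003, 3.134, -0.004]
force: [0.1, 0.0, -0.8]
opening: 0.0158
gripper_force: 35.0
t: 7.35
tool_pos: [0.42, -0.1434, 0.2606]
orientation: [-2.322, -2.115, 0.001]
force: [-0.4, -0.3, -1.3]
opening: 0.0157
gripper_force: 35.0
t 7.35 pos [ 0.42   -0.1434  0.2606] yaw -0.093396298347806 open 0.01573083270198226 F [-0.396  -0.3338 -1.2933] q6 -0.351070936978416
shift [-0.1379 -0.0182 -0.0015] turn -0.011396298347805991 tilt [-0.001   0.0004]
```

```bash
echo '0,-4,-0.52,0,0
0,-4,-0.52,0,0
0,-4,-0.52,0,-0.01
0,-4,-0.52,0,0
0,-4,-0.52,0,0
0,-4,-0.52,0,0
0,-3.6,-0.52,0,0
0,0,0,0,0
0,0,0,0,0' > path.dat && python3 inch.py path.dat
python3 - <<'E'
from h import *
a=robot.read_camera("top")["image"][200:290,320:420];b=robot.read_camera("scene")["image"][130:220,300:400]
cv2.imwrite("pics/b.png",cv2.resize(np.hstack([a,b])[:,:,::-1],None,fx=4,fy=4,interpolation=cv2.INTER_CUBIC))
E
python3 to.py .3895 -.2793 .262 -.082
```

```text
t: 8.25
tool_pos: [0.3903, -0.2792, 0.2607]
orientation: [-2.307, -2.131, 0.0]
force: [0.5, 0.5, -1.3]
opening: 0.0158
gripper_force: 35.0
t 8.35 pos [ 0.3906 -0.2788  0.2611] yaw -0.07925777300420235 open 0.015563378634014843 F [ 0.3534 -0.415  -0.7637] q6 -0.6474994626336592
shift [-0.0006 -0.0011 -0.0009] turn 0.002742226995797653 tilt [-0.0001  0.0002]
```

View pics/b.png

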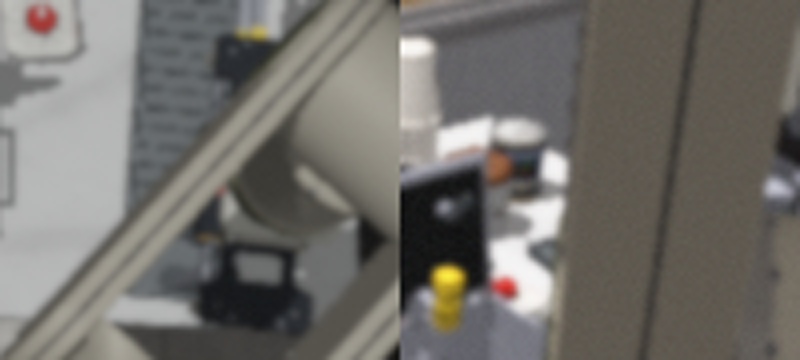

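Left half (top view): arm hides the hook, jaws at about the loading end; right half: view blocked by the forearm. Lower with force watch.

Converted, 0.01 m is 2, 0.005 m is 1.

```bash
echo '0,0,0,2,0
0,0,0,2,0
0,0,0,2,0
0,0,0,1,0
0,0,0,1,0
0,0,0,0,0' > path.dat && python3 inch.py path.dat
echo '0,0,0,0.8,0
0,0,0,0.6,0
0,0,0,0,0
0,0,0,0,0' > path.dat && python3 inch.py path.dat
python3 to.py .3895 -.2793 .21 -.082
```

```text
t: 8.95
tool_pos: [0.3901, -0.2791, 0.2202]
orientation: [-2.308, -2.129, 0.0]
force: [0.1, -0.1, -2.1]
opening: 0.0158
gripper_force: 35.0
t: 9.35
tool_pos: [0.3905, -0.2794, 0.2142]
orientation: [2.31, 2.13, 0.0]
force: [0.6, -0.6, -0.7]
opening: 0.0157
gripper_force: 35.0
t 9.35 pos [ 0.3905 -0.2794  0.2142] yaw -0.08099889522854342 open 0.015665634572697113 F [ 0.5972 -0.5809 -0.6985] q6 -0.6469279394357748
shift [ 0.0001 -0.001   0.0042] turn 0.0010011047714565818 tilt [ 0. -0.]
```

Converted, 0.01 m is 2, 0.0015 m is 0.3.

```bash
echo '0,0,0,0.3,0
0,0,2,0,0
0,0,2,0,0
0,0,2,0,0
0,0,2,0,0
0,0,2,0,0
0,0,0,0,0' > path.dat && python3 inch.py path.dat
python3 to.py .5959 -.2963 .2115 -.082
```

```text
t: 10.05
tool_pos: [0.4416, -0.2834, 0.2125]
orientation: [-2.309, -2.131, -0.0]
force: [-0.0, 0.3, -1.9]
opening: 0.0156
gripper_force: 35.0
t 10.05 pos [ 0.4416 -0.2834  0.2125] yaw -0.08020600390028347 open 0.015561280079130095 F [-0.0178  0.2835 -1.9269] q6 -0.5882950470714398
shift [-0.0005  0.1549  0.001 ] turn 0.0017939960997165327 tilt [0.0001 0.0002]
```

Converted, 0.0165 m is 3.3, 0.015 m is 3.

```bash
echo '0,0,3,0,0
0,0,3,0,0
0,0,3,0,0
0,0,3,0,0
0,0,3,0,0
0,0,3,0,0
0,0,3,0,0
0,0,3,0,0
0,0,3,0,0
0,0,3.3,0,0
0,0,0,0,0
0,0,0,0,0' > path.dat && python3 inch.py path.dat
python3 to.py .5959 -.2963 .2095 -.082
```

```text
t: 11.25
tool_pos: [0.591, -0.2956, 0.2122]
orientation: [-2.308, -2.129, 0.001]
force: [-0.3, -0.0, -1.2]
opening: 0.0159
gripper_force: 35.0
t 11.25 pos [ 0.591  -0.2956  0.2122] yaw -0.0806168362715004 open 0.015888911186117082 F [-0.3005 -0.0371 -1.1764] q6 -0.46061782962150344
shift [-0.0003  0.005   0.0026] turn 0.0013831637284996007 tilt [-0.0011  0.0004]
```

```bash
echo '0,0,1,0,0
0,0,0,0.2,0
0,0,0,0.2,0
0,0,0,0.2,0
0,0,0,0.1,0
0,0,0,0,0' > path.dat && python3 inch.py path.dat
python3 to.py .5959 -.2963 .2095 -.082
```

```text
t: 11.85
tool_pos: [0.5961, -0.2964, 0.2103]
orientation: [2.309, 2.129, -0.0]
force: [-4.9, 1.1, 6.7]
opening: 0.0158
gripper_force: 35.0
t 11.85 pos [ 0.5961 -0.2964  0.2103] yaw -0.08126699564296816 open 0.01582605592529816 F [-4.9411  1.0639  6.6878] q6 -0.45689177874505965
shift [ 0.0001 -0.0002  0.0008] turn 0.000733004357031844 tilt [ 0.0004 -0.0007]
```

Converted, -0.03 m is -6, -0.02 m is -4.

```bash
echo '0,0,0,-0.14,0
0.04,0,0,0,0
0.04,0,0,0,0
0.04,0,0,0,0
0.04,0,0,-2,0
0.04,0,0,-4,0
0.04,0,0,-6,0
0.04,0,0,-6,0
0.04,0,0,-2,0
0.04,0,0,0,0' > path.dat && python3 inch.py path.dat
python3 to.py .4177 -.011 .3 1.571
```

```text
t: 12.85
tool_pos: [0.5973, -0.2966, 0.3126]
orientation: [2.306, 2.127, 0.002]
force: [0.5, 0.6, -0.2]
opening: 0.0398
gripper_force: 0.0
t 12.85 pos [ 0.5973 -0.2966  0.3126] yaw -0.08090175059995226 open 0.039762618618110944 F [ 0.5218  0.566  -0.1736] q6 -0.45688218319604856
shift [ 0.2702 -0.2021  0.0112] turn -1.6519017505999523 tilt [ 0.004  -0.0023]
```

Converted, 0.027 m is 5.4, -0.0202 m is -4.04.

```bash
echo '0.04,5.4,-4.04,0,0
0.04,5.4,-4.04,0,0
0.04,5.4,-4.04,0,0
0.04,5.4,-4.04,0,0
0.04,5.4,-4.04,0,0
0.04,5.4,-4.04,0,0
0.04,5.4,-4.04,0,0
0.04,5.4,-4.04,0,0
0.04,5.4,-4.04,0,0
0.04,5.4,-4.04,0,0' > path.dat && python3 inch.py path.dat
echo '0.04,0,0,0,-0.15
0.04,0,0,0,-0.15
0.04,0,0,0,-0.15
0.04,0,0,0,-0.15
0.04,0,0,0,-0.15
0.04,0,0,0,-0.15
0.04,0,0,0,-0.15
0.04,0,0,0,-0.15
0.04,0,0,0,-0.15
0.04,0,0,0,-0.15
0.04,0,0,0,-0.15
0.04,0,0,0,0' > path.dat && python3 inch.py path.dat
python3 - <<'E'
from fit import *
a=robot.read_camera("top");b=robot.read_camera("scene")
for k in("yellow","green"):print(k,[x[0] for x in blob(a,k,(235,215,320,260))],[x[0] for x in blob(b,k,(270,190,340,225))])
cv2.imwrite("pics/c.png",cv2.resize(np.hstack([a["image"][165:285,330:410],b["image"][170:290,260:360]])[:,:,::-1],None,fx=4.4,fy=4.4,interpolation=cv2.INTER_CUBIC))
E
python3 to.py .4177 -.011 .146 1.571
```

```text
t: 13.85
tool_pos: [0.4153, -0.0096, 0.3076]
orientation: [-2.308, -2.128, 0.003]
force: [-0.1, -0.4, 0.9]
opening: 0.0398
gripper_force: 0.0
t: 15.05
tool_pos: [0.4162, -0.0106, 0.3079]
orientation: [0.001, -3.139, -0.001]
force: [0.5, -0.5, 0.2]
opening: 0.0398
gripper_force: 0.0
yellow [] [array([283.2107, 196.2818])]
green [] [array([287.4772, 207.2544])]
t 15.15 pos [ 0.4164 -0.0106  0.3085] yaw 1.5643989756045467 open 0.040106987285903485 F [-0.4448 -0.1255  0.4374] q6 -1.713076798461298
shift [-0.0016 -0.0004  0.1625] turn -0.006601024395453292 tilt [-0.002   0.0003]
```

View pics/c.png

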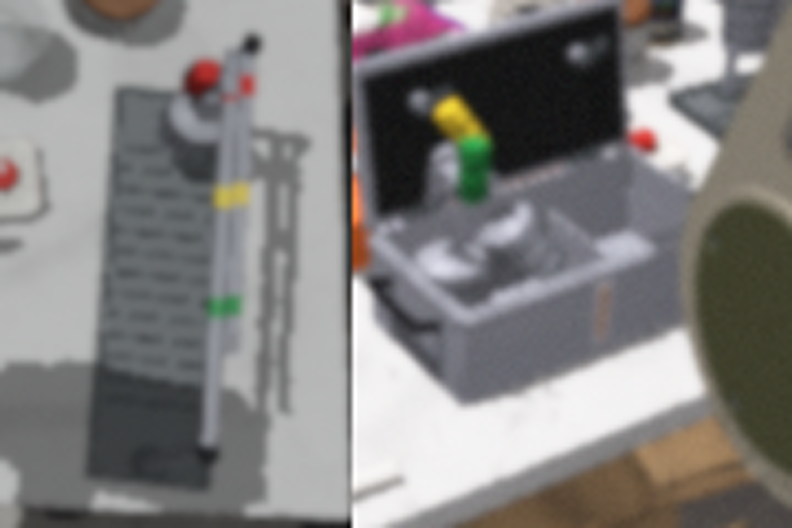

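Left: red hangs at the red band. Right: the yellow infuser has been knocked and leans left against the green one (yellow grip at ~(455,115), green at (475,165)). Move the arm aside to see from above.

Converted, 0.013 m is 2.6, -0.04 m is -8.

```bash
echo '0.04,2.6,-8,0,0
0.04,2.6,-8,0,0
0.04,2.6,-8,0,0
0.04,2.6,-8,0,0
0.04,2.6,-8,0,0
0.04,2.6,-8,0,0
0.04,2.6,-8,0,0
0.04,2.6,-8,0,0
0.04,2.6,-8,0,0
0.04,0,0,0,0' > path.dat && python3 inch.py path.dat
python3 - <<'E'
from fit import *
import pickle
a=robot.read_camera("top");b=robot.read_camera("scene"); pickle.dump((a,b),open("ab.pkl","wb"))
for k in("yellow","green"):print(k,[x[0] for x in blob(a,k,(235,215,320,260))],[x[0] for x in blob(b,k,(270,190,340,225))])
cv2.imwrite("pics/d.png",cv2.resize(np.hstack([a["image"][190:265,230:330],b["image"][180:255,255:330]])[:,:,::-1],None,fx=4.57,fy=8,interpolation=cv2.INTER_CUBIC) if 0 else cv2.resize(np.hstack([a["image"][195:260,235:305],b["image"][180:245,265:325]])[:,:,::-1],None,fx=6,fy=6,interpolation=cv2.INTER_CUBIC))
E
```

```text
t: 16.15
tool_pos: [0.2969, -0.3738, 0.3084]
orientation: [-0.017, -3.14, -0.001]
force: [-0.9, 1.0, -0.5]
opening: 0.0395
gripper_force: 0.0
yellow [array([261.5317, 218.4802])] [array([283.2099, 196.2814])]
green [array([253.7422, 234.8012])] [array([287.499 , 207.2404])]
```

View pics/d.png

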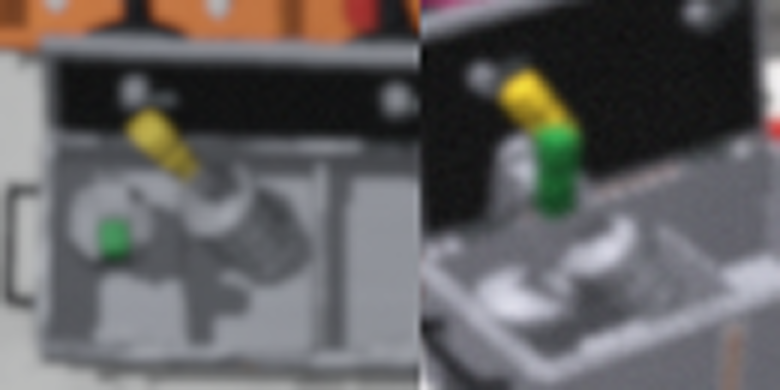

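Top part (left): yellow grip runs from its end (145,125) to (192,170), basket lying tilted in the middle bay; scene part (right): grip end (520,88), other end (568,128). Triangulate.

```bash
cat > tri.py <<'E'
from h import *
def tri(cs,uvs):
    A=np.zeros((3,3));b=np.zeros(3)
    for c,u in zip(cs,uvs):
        o,d=ray(c,*u); d=d/np.linalg.norm(d); P=np.eye(3)-np.outer(d,d); A+=P;b+=P@o
    X=np.linalg.solve(A,b); return X,[proj(c,X)-u for c,u in zip(cs,uvs)]
E
python3 - <<'E'
from tri import *; import pickle
a,b=pickle.load(open("ab.pkl","rb"))
ft=lambda u,v:(u/6+235-.4,v/6+195-.4); fs=lambda u,v:((u-420)/6+265-.4,v/6+180-.4)
for p,q in(((145,125),(522,88)),((192,170),(568,128)),((147,131),(525,98))): print(tri([a,b],[ft(*p),fs(*q)]))
for z in(.006,.03): print("basketbottom",z,atz(a,*ft(285,250),z),"top rim",atz(a,*ft(222,198),.07))
E
```

```text
(array([0.4916, 0.0461, 0.1595]), [array([0.3215, 0.2648]), array([-0.4254, -0.0597])])
(array([0.4757, 0.0245, 0.1377]), [array([-0.6764, -0.5688]), array([0.9085, 0.1182])])
(array([0.4896, 0.0452, 0.1545]), [array([0.2476, 0.2044]), array([-0.3286, -0.0459])])
basketbottom 0.006 [ 0.4537 -0.0329  0.006 ] top rim [0.471  0.0046 0.07  ]
basketbottom 0.03 [ 0.4503 -0.0316  0.03  ] top rim [0.471  0.0046 0.07  ]
```

```bash
python3 to.py .4365 .060 .3084 1.63
```

```text
t 16.25 pos [ 0.2985 -0.3708  0.3089] yaw 1.5636651345928745 open 0.03998072492637416 F [0.0498 0.4754 0.5744] q6 -2.5645152016083097
shift [-0.1349  0.4318  0.0011] turn -0.06633486540712541 tilt [-0.0009  0.0018]
```

Converted, 0.043 m is 8.6, -0.0135 m is -2.7.

```bash
echo '0.034,-2.7,8.6,0,0
0.034,-2.7,8.6,0,0
0.034,-2.7,8.6,0,0
0.034,-2.7,8.6,0,0
0.034,-2.7,8.6,0,0
0.034,-2.7,8.6,0,0
0.034,-2.7,8.6,0,0
0.034,-2.7,8.6,0,0
0.034,-2.7,8.6,0,0
0.034,-2.7,8.6,0,0
0.034,0,0,0,-0.066
0.034,0,0,0,0' > path.dat && python3 inch.py path.dat
python3 to.py .4365 .060 .147 1.63
```

```text
t: 17.45
tool_pos: [0.4343, 0.0617, 0.3096]
orientation: [0.108, -3.139, -0.0]
force: [0.5, -0.7, -0.3]
opening: 0.0339
gripper_force: 0.0
t 17.45 pos [0.4343 0.0617 0.3096] yaw 1.6393467228468879 open 0.03394200525372783 F [ 0.4706 -0.7124 -0.3128] q6 -1.6152516781157908
shift [-0.0022 -0.0019  0.1626] turn 0.009346722846887978 tilt [-0.0005  0.0002]
```

The manual's scale: shifts go in units of 5 mm. Converting my numbers, 0.03 m is 6, 0.025 m is 5.

```bash
echo '0.034,-0.4,-0.4,6,0
0.034,0,0,6,0
0.034,0,0,6,0
0.034,0,0,6,0
0.034,0,0,5,0
0.034,0,0,3.3,0
0,0,0,0,0
0,0,0,0,0
0,0,0,0,0
0,0,0,0,0' > path.dat && python3 inch.py path.dat 35
echo '0,0,0,-2,0
0,0,0,-4,0
0,0,0,-4,0
0,0,0,-6,0
0,0,0,-6,0
0,0,0,-6,0
0,0,0,-6,0
0,0,0,-4,0
0,0,0,0,0' > path.dat && python3 inch.py path.dat
python3 to.py .4185 -.086 .334 1.571
```

```text
t: 18.45
tool_pos: [0.4378, 0.0574, 0.1496]
orientation: [-0.1, 3.138, -0.0]
force: [0.5, 0.1, -1.1]
opening: 0.0157
gripper_force: 35.0
t: 19.35
tool_pos: [0.4384, 0.0575, 0.3429]
orientation: [-0.101, 3.133, -0.0]
force: [0.4, 0.1, -1.0]
opening: 0.0156
gripper_force: 35.0
t 19.35 pos [0.4384 0.0575 0.3429] yaw 1.6349333237611343 open 0.015637387408221945 F [ 0.3702  0.1224 -1.0275] q6 -1.6205890670252734
shift [ 0.0291 -0.1419  0.0087] turn 0.06393332376113436 tilt [0.0069 0.0001]
```

Converted, -0.0203 m is -4.06, 0.0042 m is 0.84.

```bash
echo '0,0.84,-4.06,0,0
0,0.84,-4.06,0,0
0,0.84,-4.06,0,0
0,0.84,-4.06,0,0
0,0.84,-4.06,0,0
0,0.84,-4.06,0,0
0,0.84,-4.06,0,0
0,0,0,0,0.064
0,0,0,6,0
0,0,0,6,0
0,0,0,6,0
0,0,0,6,0
0,0,0,6,0
0,0,0,5,0
0,0,0,0,0' > path.dat && python3 inch.py path.dat
python3 to.py .4185 -.086 .150 1.571
```

```text
t: 20.85
tool_pos: [0.4135, -0.0851, 0.1586]
orientation: [0.0, -3.134, -0.004]
force: [0.1, 0.8, -1.4]
opening: 0.0159
gripper_force: 35.0
t 20.85 pos [ 0.4135 -0.0851  0.1586] yaw 1.570877360017187 open 0.015915847765021886 F [ 0.0738  0.8131 -1.4219] q6 -1.8954736751209047
shift [-0.005  -0.0009  0.0085] turn -0.0001226399828129221 tilt [-0.008   0.0027]
```

Converted, 0.004 m is 0.8, 0.003 m is 0.6.

```bash
echo '0,0,0,0.8,0
0,0,0,0.6,0
0,0,0,0.3,0
0,0,0,0,0' > path.dat && python3 inch.py path.dat
echo '0.034,0,0,0,0
0.034,0,0,0,0
0.034,0,0,-2,0
0.034,0,0,-4,0
0.034,0,0,-8,0
0.034,0,0,-8,0
0.034,0,0,-6,0
0.034,2.6,-8,0,0
0.034,2.6,-8,0,0
0.034,2.6,-8,0,0
0.034,2.6,-8,0,0
0.034,2.6,-8,0,0
0.034,2.6,-8,0,0
0.034,2.6,-8,0,0
0.034,2.6,-8,0,0
0,0,0,0,0' > path.dat && python3 inch.py path.dat
python3 - <<'E'
from fit import *
import pickle
a=robot.read_camera("top");b=robot.read_camera("scene"); pickle.dump((a,b),open("ab.pkl","wb"))
for k in("yellow","green"):print(k,[x[0] for x in blob(a,k,(235,215,320,260))],[x[0] for x in blob(b,k,(260,190,340,225))])
cv2.imwrite("pics/e.png",cv2.resize(np.hstack([a["image"][195:260,235:305],b["image"][180:245,265:325]])[:,:,::-1],None,fx=6,fy=6,interpolation=cv2.INTER_CUBIC))
E
```

```text
t: 21.25
tool_pos: [0.4173, -0.0864, 0.1556]
orientation: [-0.0, 3.14, -0.001]
force: [0.1, 0.4, -2.0]
opening: 0.0155
gripper_force: 35.0
t: 22.85
tool_pos: [0.3108, -0.41, 0.2951]
orientation: [-0.006, -3.141, 0.002]
force: [0.1, 1.4, -0.2]
opening: 0.0295
gripper_force: 0.0
yellow [array([261.5423, 218.4814])] [array([284.7521, 198.3815])]
green [array([302.6443, 243.5277])] []
```

View pics/e.png

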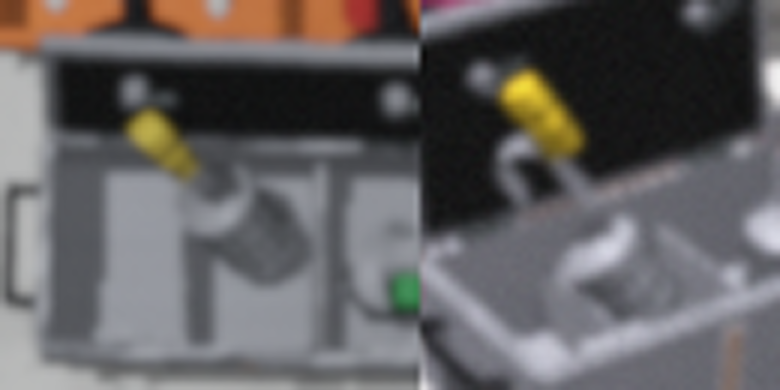

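Green stands in the right bay; yellow unmoved, leaning over the left partition, its grip end (522,90) to (568,140) in the scene part, (147,122)–(192,168) in the top part, hook below it.

```bash
python3 - <<'E'
from tri import *; import pickle
from scipy.optimize import least_squares
from scipy.spatial.transform import Rotation as Ro
import fit
a,b=pickle.load(open("ab.pkl","rb"))
ut=fit.blob(a,"yellow",(235,215,320,260))[0][0];us=fit.blob(b,"yellow",(260,190,340,225))[0][0]
print("centre",tri([a,b],[ut,us]))
# fit full pose via mask of grip: block corners hull vs blob moments
def mask(c,box,s=8):
    x0,y0,x1,y1=box; im=cv2.resize(c["image"][y0:y1,x0:x1],None,fx=s,fy=s,interpolation=cv2.INTER_CUBIC)
    h=cv2.cvtColor(im,cv2.COLOR_RGB2HSV); return ((h[...,0]>=20)&(h[...,0]<=34)&(h[...,1]>90)&(h[...,2]>50)).astype(np.uint8)
def mom(m,box,s=8):
    M=cv2.moments(m,True) if m.ndim==2 and m.shape[1]>2 else cv2.moments(m)
    return np.array([M["m10"]/M["m00"],M["m01"]/M["m00"]]),np.array([[M["mu20"],M["mu11"]],[M["mu11"],M["mu02"]]])/M["m00"]
obs=[]
for c,box in((a,(250,208,275,232)),(b,(272,188,300,212))):
    m=mask(c,box);ce,S=mom(m,box); obs.append((c,(ce+.5)/8-.5+box[:2],S/64))
def res(p):
    R=Ro.from_rotvec(p[3:]).as_matrix();out=[]
    C=np.array([[i*.008,j*.008,k*.022] for i in(-1,1) for j in(-1,1) for k in(-1,1)])@R.T+p[:3]
    for c,ce,S in obs:
        H=cv2.convexHull(np.array([proj(c,X) for X in C],np.float32));M=cv2.moments(H)
        q=np.array([M["m10"],M["m01"]])/M["m00"];Q=np.array([[M["mu20"],M["mu11"]],[M["mu11"],M["mu02"]]])/M["m00"]
        out+=list(q-ce)+list((Q-S)[[0,0,1],[0,1,1]]*.3)
    return out
best=None
for tilt in(.6,.8,1.0):
  for hd in(.7,1,1.3):
    z=np.array([np.sin(tilt)*np.cos(hd),np.sin(tilt)*np.sin(hd),np.cos(tilt)]);x=np.array([-np.sin(hd),np.cos(hd),0]);R=np.stack([x,np.cross(z,x),z],1)
    r=least_squares(res,np.r_[.484,.035,.149,Ro.from_matrix(R).as_rotvec()],diff_step=1e-3)
    if best is None or r.cost<best.cost:best=r
R=Ro.from_rotvec(best.x[3:]).as_matrix();z=R[:,2]
print(best.cost,best.x[:3],"z",z,"tilt",np.arccos(z[2]),"hd",np.arctan2(z[1],z[0]))
E
```

```text
centre (array([0.4854, 0.0379, 0.1461]), [array([0.1223, 0.1019]), array([-0.1632, -0.0225])])
0.6353039210978433 [0.4864 0.038  0.1456] z [0.3468 0.516  0.7833] tilt 0.6708783805207038 hd 0.9790671135812115
```

```bash
python3 to.py .482 .033 .295 2.55
```

```text
t 22.95 pos [ 0.3124 -0.4069  0.2953] yaw 1.5689292429113324 open 0.02246552117565538 F [-1.1443 -0.4965 -0.2567] q6 -2.5850221937423923
shift [-0.1687  0.4402  0.0005] turn -0.9810707570886674 tilt [0.0001 0.0004]
```

Converted, 0.044 m is 8.8, -0.0169 m is -3.38.

```bash
echo '0.028,-3.38,8.8,0,0
0.028,-3.38,8.8,0,0
0.028,-3.38,8.8,0,0
0.028,-3.38,8.8,0,0
0.028,-3.38,8.8,0,0
0.028,-3.38,8.8,0,0
0.028,-3.38,8.8,0,0
0.028,-3.38,8.8,0,0
0.028,-3.38,8.8,0,0
0.028,-3.38,8.8,0,0
0.028,0,0,0,-0.14
0.028,0,0,0,-0.14
0.028,0,0,0,-0.14
0.028,0,0,0,-0.14
0.028,0,0,0,-0.14
0.028,0,0,0,-0.14
0.028,0,0,0,-0.14
0.028,0,0,0,0' > path.dat && python3 inch.py path.dat
python3 to.py .482 .033 .150 2.55
```

```text
t: 24.75
tool_pos: [0.4814, 0.0349, 0.2956]
orientation: [-1.484, 2.768, -0.0]
force: [0.1, -0.4, -0.1]
opening: 0.0279
gripper_force: 0.0
t 24.75 pos [0.4814 0.0349 0.2956] yaw 2.554982303443937 open 0.027946086996752235 F [ 0.126  -0.4016 -0.138 ] q6 -2.5890027594922373
shift [ 0.0014 -0.0015  0.1456] turn 0.0049823034439371305 tilt [0.0009 0.0002]
```

Converted, 0.03 m is 6, 0.02 m is 4.

```bash
echo '0.028,0.28,-0.3,6,0
0.028,0,0,6,0
0.028,0,0,6,0
0.028,0,0,4,0
0.028,0,0,2,0
0.028,0,0,2,0
0.028,0,0,0,0' > path.dat && python3 inch.py path.dat
echo '0.028,0,0,1.6,0
0.028,0,0,1.52,0
0.028,0,0,0,0' > path.dat && python3 inch.py path.dat
```

```text
t: 25.45
tool_pos: [0.4819, 0.0321, 0.1643]
orientation: [1.477, -2.772, -0.001]
force: [0.1, -0.4, 0.6]
opening: 0.0282
gripper_force: 0.0
t: 25.75
tool_pos: [0.4818, 0.0318, 0.1483]
orientation: [1.478, -2.771, -0.001]
force: [0.3, -0.3, -0.9]
opening: 0.028
gripper_force: 0.0
```

No contact. Grip lightly and lift slowly.

Converted, -0.01 m is -2, -0.008 m is -1.6.

```bash
echo '0,0,0,0,0
0,0,0,0,0
0,0,0,0,0
0,0,0,0,0
0,0,0,0,0' > path.dat && python3 inch.py path.dat 8
echo '0,0,0,-1,0
0,0,0,-1.6,0
0,0,0,-2,0
0,0,0,-2,0
0,0,0,-2,0
0,0,0,-2,0
0,0,0,-2,0
0,0,0,-2,0
0,0,0,-2,0
0,0,0,-2,0
0,0,0,0,0' > path.dat && python3 inch.py path.dat
```

```text
t: 26.25
tool_pos: [0.4825, 0.0318, 0.1495]
orientation: [-1.479, 2.771, -0.0]
force: [0.3, 0.1, -0.2]
opening: 0.0179
gripper_force: 8.0
t: 27.35
tool_pos: [0.4832, 0.0317, 0.2442]
orientation: [-1.478, 2.77, -0.002]
force: [-0.2, -0.1, -1.0]
opening: 0.0159
gripper_force: 8.0
```

```bash
cat > yel.py <<'E'
from fit import *
for n,box in(("scene",(230,100,360,240)),("top",(200,150,330,262))):
    c=robot.read_camera(n);x0,y0,x1,y1=box
    im=cv2.resize(c["image"][y0:y1,x0:x1],None,fx=4,fy=4,interpolation=cv2.INTER_CUBIC);h=cv2.cvtColor(im,cv2.COLOR_RGB2HSV)
    m=((h[...,0]>=20)&(h[...,0]<=34)&(h[...,1]>100)&(h[...,2]>50)).astype(np.uint8)
    k,l,s,cc=cv2.connectedComponentsWithStats(m)
    for i in range(1,k):
        if s[i,4]>100: print(n,cc[i]/4+[x0,y0],s[i]/4,cv2.minAreaRect(np.argwhere(l==i)[:,::-1].astype(np.float32)))
E
python3 yel.py; echo '0,0,0,0,0
0,0,0,0,0
0,0,0,0,0
0,0,0,0,0
0,0,0,0,0' > path.dat && python3 inch.py path.dat 4; python3 yel.py
```

```text
scene [282.1255 166.017 ] [ 49.    62.25   5.75   8.25 132.5 ] ((206.73019409179688, 264.7056579589844), (21.762048721313477, 32.01323318481445), 2.4895529747009277)
t: 27.95
tool_pos: [0.4822, 0.0317, 0.2421]
orientation: [1.479, -2.772, -0.0]
force: [-0.6, 0.3, -2.1]
opening: 0.0157
gripper_force: 4.0
scene [282.2525 166.7088] [ 49.25  63.25   5.5    7.75 127.5 ] ((207.5, 268.0), (30.0, 21.0), 90.0)
```

```bash
python3 - <<'E'
from h import *
snap("scene",(250,130,330,230),"f.png",6)
E
```

```text
scale 6
```

View pics/f.png

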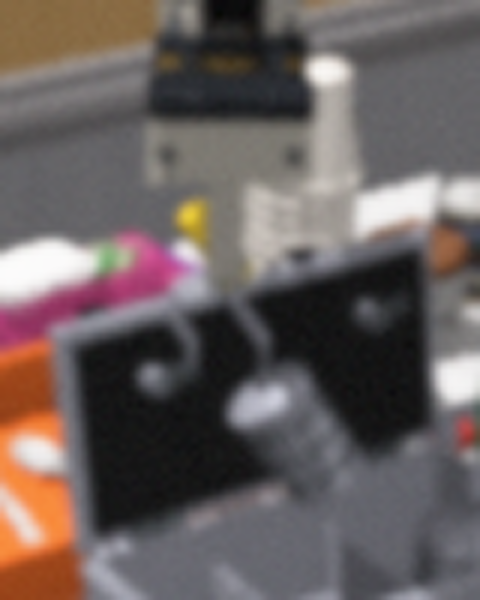

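The infuser is held but still tilted (grip end at (190,215), basket down at (300,430)). I'll align the tilt with the tank's x and push the basket against the front inner wall to swing it upright.

```bash
echo '0,0,0,-4,0
0,0,0,0,0.14
0,0,0,0,0.14
0,0,0,0,0.14
0,0,0,0,0.14
0,0,0,0,0.14
0,0,0,0,0.14
0,0,0,0,0.14
0,0,0,0,0' > path.dat && python3 inch.py path.dat 8
python3 to.py .483 -.0115 .166 1.571
```

```text
t: 29.0
tool_pos: [0.4823, 0.0318, 0.2623]
orientation: [0.003, 3.142, -0.0]
force: [0.0, -0.4, -1.8]
opening: 0.0161
gripper_force: 8.0
t 29.0 pos [0.4823 0.0318 0.2623] yaw 1.5686685243446006 open 0.016085395466488347 F [ 0.0264 -0.4102 -1.8066] q6 -1.60903414490046
shift [-0.0008 -0.0433  0.0963] turn -0.002331475655399373 tilt [ 0.0001 -0.    ]
```

Converted, -0.022 m is -4.4, -0.0213 m is -4.26.

```bash
echo '0,0,-4.4,0,0
0,0,-4.26,0,0
0,0,0,4,0
0,0,0,4,0
0,0,0,4,0
0,0,0,3.2,0
0,0,0,2,0
0,0,0,2,0
0,0,0,0,0' > path.dat && python3 inch.py path.dat
echo '0,2,0,0,0
0,2,0,0,0
0,2,0,0,0
0,2,0,0,0
0,0,0,0,0' > path.dat && python3 inch.py path.dat
python3 to.py .392 -.0115 .166 1.571
```

```text
t: 29.9
tool_pos: [0.4816, -0.0114, 0.165]
orientation: [0.003, -3.14, -0.0]
force: [-0.4, -0.1, -1.3]
opening: 0.0159
gripper_force: 8.0
t: 30.4
tool_pos: [0.4414, -0.0116, 0.1668]
orientation: [-0.0, 3.141, -0.0]
force: [-0.1, -0.4, -1.6]
opening: 0.016
gripper_force: 8.0
t 30.4 pos [ 0.4414 -0.0116  0.1668] yaw 1.571072286279741 open 0.015998652387071963 F [-0.1257 -0.4483 -1.6082] q6 -1.7134073214964107
shift [0.0494 0.0001 0.0008] turn 7.228627974109614e-05 tilt [ 0.001  -0.0002]
```

Converted, 0.01 m is 2.

```bash
echo '0,2,0,0,0
0,2,0,0,0
0,2,0,0,0' > path.dat && python3 inch.py path.dat; echo '0,1.6,0,0,0
0,1.2,0,0,0
0,0.8,0,0,0
0,0,0,0,0' > path.dat && python3 inch.py path.dat
python3 - <<'E'
from h import *
a=robot.read_camera("scene")["image"][150:260,250:350];b=robot.read_camera("top")["image"][190:300,220:320]
cv2.imwrite("pics/g.png",cv2.resize(np.hstack([a,b])[:,:,::-1],None,fx=4,fy=4,interpolation=cv2.INTER_CUBIC))
E
```

```text
t: 30.7
tool_pos: [0.4125, -0.0116, 0.1669]
orientation: [-0.0, 3.14, -0.0]
force: [1.3, -0.2, -0.3]
opening: 0.016
gripper_force: 8.0
t: 31.1
tool_pos: [0.3941, -0.0116, 0.1663]
orientation: [-0.0, 3.141, -0.0]
force: [0.1, -0.1, -1.0]
opening: 0.0157
gripper_force: 8.0
```

View pics/g.png

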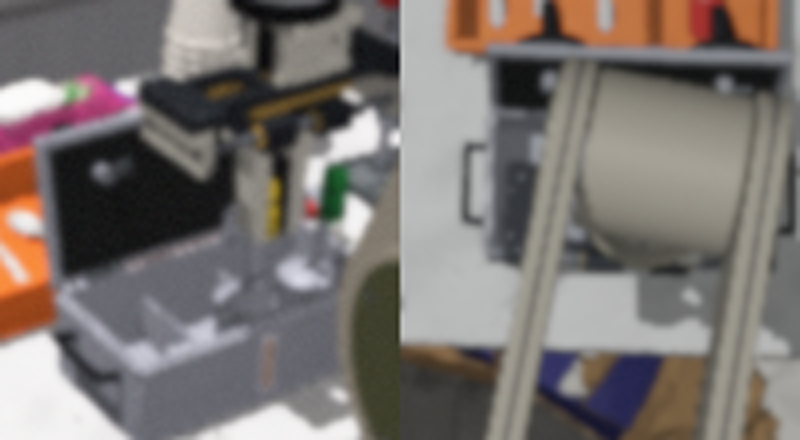

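The yellow grip (275,205) now stands vertical between the fingers, basket in the middle bay. Back off the wall, set it down, release, and regrasp.

Converted, -0.01 m is -2, 0.008 m is 1.6.

```bash
echo '0,-2,0,0,0
0,-2,0,0,0
0,0,0,1.6,0
0,0,0,1.2,0
0,0,0,0.8,0
0,0,0,0,0' > path.dat && python3 inch.py path.dat 
echo '0,0,0,0.4,0
0,0,0,0.4,0
0,0,0,0,0' > path.dat && python3 inch.py path.dat 
python3 to.py .418 -.0115 .149 1.571
```

```text
t: 31.8
tool_pos: [0.414, -0.0115, 0.148]
orientation: [0.0, -3.141, -0.0]
force: [0.1, 0.7, 3.1]
opening: 0.0159
gripper_force: 8.0
t: 32.1
tool_pos: [0.4146, -0.0115, 0.1451]
orientation: [-0.0, 3.14, -0.0]
force: [-2.4, 1.1, 9.3]
opening: 0.0157
gripper_force: 8.0
t 32.1 pos [ 0.4146 -0.0115  0.1451] yaw 1.5710948305908257 open 0.015657349915082473 F [-2.3812  1.1403  9.2599] q6 -1.722861889331179
shift [-0.0034  0.     -0.0039] turn 9.483059082571188e-05 tilt [ 0.0014 -0.0001]
```

```bash
echo '0.034,0,0,0,0
0.034,0,0,0,0
0.034,0,0,-2,0
0.034,0,0,-4,0
0.034,0,0,-8,0
0.034,0,0,-8,0
0.034,0,0,-8,0
0.034,2.6,-9,0,0
0.034,2.6,-9,0,0
0.034,2.6,-9,0,0
0.034,2.6,-9,0,0
0.034,2.6,-9,0,0
0.034,2.6,-9,0,0
0.034,2.6,-9,0,0
0.034,2.6,-9,0,0
0.034,0,0,0,0' > path.dat && python3 inch.py path.dat
python3 - <<'E'
from fit import *
import pickle
T=robot.read_camera("top");S=robot.read_camera("scene");pickle.dump((T,S),open("ab.pkl","wb"))
for k in("yellow","green"):
    bt=blob(T,k,(235,210,320,262));bs=blob(S,k,(262,180,350,225));print(k,[(x[0],x[1]) for x in bt],[(x[0],x[1]) for x in bs])
    p,f=grip([T],[bt[0][0]],.167);print(p)
    if bs: print(grip([T,S],[bt[0][0],bs[0][0]],.167))
cv2.imwrite("pics/h.png",cv2.resize(np.hstack([T["image"][195:260,235:325],S["image"][180:245,265:335]])[:,:,::-1],None,fx=5,fy=5,interpolation=cv2.INTER_CUBIC))
E
python3 to.py .418 -.0115 .29 1.571
```

```text
t: 33.7
tool_pos: [0.3079, -0.3755, 0.2938]
orientation: [-0.008, -3.14, 0.0]
force: [-0.2, 1.0, 0.1]
opening: 0.0341
gripper_force: 0.0
yellow [(array([277.6635, 244.1658]), array([ 40.75,  31.5 ,   5.  ,   6.25, 107.25]))] [(array([313.5346, 203.773 ]), array([ 47.25,  16.5 ,   9.75,  17.  , 467.5 ]))]
[ 0.4094 -0.0127]
(array([ 0.4115, -0.013 ]), array([ 0.1247, -0.6928,  0.2623,  1.1601]))
green [(array([302.6519, 243.5767]), array([65.75, 31.5 ,  5.  ,  5.25, 90.5 ]))] []
[ 0.414  -0.0877]
t 33.8 pos [ 0.3097 -0.3721  0.2941] yaw 1.568524669400294 open 0.033761076960159286 F [-0.262   0.1159 -0.2465] q6 -2.5512863099140484
shift [-0.1075  0.3608  0.0045] turn -0.0024753305997060604 tilt [-0.0005  0.0013]
```

Converted, 0.036 m is 7.2, 0.03 m is 6.

```bash
echo '0.034,-2.02,7.2,0,0
0.034,-2.02,7.2,0,0
0.034,-2.02,7.2,0,0
0.034,-2.02,7.2,0,0
0.034,-2.02,7.2,0,0
0.034,-2.02,7.2,0,0
0.034,-2.02,7.2,0,0
0.034,-2.02,7.2,0,0
0.034,-2.02,7.2,0,0
0.034,-2.02,7.2,0,0
0.034,0,0,6,0
0.034,0,0,6,0
0.034,0,0,6,0
0.034,0,0,6,0
0.034,0,0,0,0' > path.dat && python3 inch.py path.dat
python3 to.py .411 -.0122 .1475 1.571
```

```text
t: 35.3
tool_pos: [0.4081, -0.0098, 0.1704]
orientation: [0.004, -3.135, -0.002]
force: [-0.7, -0.6, -0.2]
opening: 0.0338
gripper_force: 0.0
t 35.3 pos [ 0.4081 -0.0098  0.1704] yaw 1.5730306199803405 open 0.03380856445100786 F [-0.7115 -0.5871 -0.2315] q6 -1.7231701599460183
shift [-0.003  -0.0024  0.0229] turn 0.0020306199803405978 tilt [-0.0069  0.0014]
```

Converted, -0.035 m is -7, -0.03 m is -6.

```bash
echo '0.034,-0.6,-0.48,2.4,0
0.034,0,0,2.18,0
0,0,0,0,0
0,0,0,0,0
0,0,0,0,0
0,0,0,0,0
0,0,0,-2,0
0,0,0,-4,0
0,0,0,-6,0
0,0,0,-6,0
0,0,0,-6,0
0,0,0,-6,0
0,0,0,-7,0
0,0,0,0,0' > path.dat && python3 inch.py path.dat 35
python3 to.py .3895 -.2793 .333 1.571
```

```text
t: 36.7
tool_pos: [0.416, -0.0143, 0.3426]
orientation: [-0.0, 3.133, -0.002]
force: [-0.2, 0.1, -0.6]
opening: 0.0159
gripper_force: 35.0
t 36.7 pos [ 0.416  -0.0143  0.3426] yaw 1.5709144144280536 open 0.015859668012801642 F [-0.1896  0.1171 -0.5801] q6 -1.7284887387969725
shift [ 0.0266 -0.265   0.0097] turn -8.558557194637828e-05 tilt [ 0.0088 -0.0014]
```

```bash
echo '0,0.6,-4,0,0
0,0.6,-4,0,0
0,0.6,-4,0,0
0,0.6,-4,0,0
0,0.6,-4,0,0
0,0.6,-4,0,0
0,0.6,-4,0,0
0,0.6,-4,0,0
0,0.6,-4,0,0
0,0,0,0,0.15
0,0,0,0,0.15
0,0,0,0,0.15
0,0,0,0,0.15
0,0,0,0,0.15
0,0,0,0,0.15
0,0,0,0,0.15
0,0,0,0,0.15
0,0,0,0,0.15
0,0,0,0,0.15
0,0,0,0,0.15' > path.dat && python3 inch.py path.dat
python3 to.py .3895 -.2793 .262 -.081
```

```text
t: 38.7
tool_pos: [0.3871, -0.1938, 0.336]
orientation: [-2.313, -2.124, 0.0]
force: [-0.2, -0.9, -0.9]
opening: 0.0157
gripper_force: 35.0
t 38.7 pos [ 0.3871 -0.1938  0.336 ] yaw -0.08518709888166176 open 0.01571602353934724 F [-0.1666 -0.8687 -0.8899] q6 -0.4975523504367574
shift [-0.085   0.0097  0.0739] turn -0.004187098881661758 tilt [-0.0006  0.0004]
```

```bash
echo '0,0,0,5,-0.004
0,0,0,5,0
0,0,0,4.8,0
0,-3,0.32,0,0
0,-3,0.32,0,0
0,-3,0.32,0,0
0,-3,0.32,0,0
0,-3,0.32,0,0
0,-2,0.32,0,0
0,0,0,0,0
0,0,0,0,0' > path.dat && python3 inch.py path.dat
python3 to.py .3895 -.2793 .217 -.081
```

```text
t: 39.8
tool_pos: [0.3905, -0.2795, 0.2622]
orientation: [-2.303, -2.135, -0.0]
force: [0.8, 0.5, -0.6]
opening: 0.0159
gripper_force: 35.0
t 39.8 pos [ 0.3905 -0.2795  0.2622] yaw -0.07557731316077128 open 0.01588287460449043 F [ 0.8063  0.4764 -0.6373] q6 -0.6526866583546148
shift [ 0.0001 -0.001   0.0452] turn 0.005422686839228724 tilt [-0.0003  0.0006]
```

Converted, 0.012 m is 2.4, 0.01 m is 2.

```bash
echo '0,0,0,2.4,0.005
0,0,0,2.4,0
0,0,0,2,0
0,0,0,1.4,0
0,0,0,1,0
0,0,0,0,0
0,0,0,0,0' > path.dat && python3 inch.py path.dat
python3 to.py .521 -.2901 .213 -.082
```

```text
t: 40.5
tool_pos: [0.3906, -0.2794, 0.2164]
orientation: [-2.308, -2.131, -0.0]
force: [0.1, 0.3, -1.7]
opening: 0.016
gripper_force: 35.0
t 40.5 pos [ 0.3906 -0.2794  0.2164] yaw -0.07997270940906501 open 0.016010761372443123 F [ 0.0548  0.3217 -1.7349] q6 -0.6478776158867778
shift [-0.0003  0.1308  0.0034] turn 0.0020272905909349964 tilt [0.0001 0.0001]
```

```bash
echo '0,0,0,0.4,0.002
0,0,2,0,0
0,0,2,0,0
0,0,2,0,0
0,0,2,0,0
0,0,2,0,0
0,0,2.6,0,0
0,0,3,0,0
0,0,3,0,0
0,0,3,0,0
0,0,3,0,0
0,0,1.6,0,0
0,0,0,0,0
0,0,0,0,0' > path.dat && python3 inch.py path.dat
python3 to.py .521 -.2901 .2115 -.082
```

```text
t: 41.9
tool_pos: [0.5231, -0.2909, 0.2146]
orientation: [2.308, 2.127, 0.001]
force: [2.2, -4.8, 0.9]
opening: 0.016
gripper_force: 35.0
t 41.9 pos [ 0.5231 -0.2909  0.2146] yaw -0.08159053401484517 open 0.01595455396595628 F [ 2.1535 -4.8316  0.8674] q6 -0.5115787537268559
shift [ 0.0006 -0.0021  0.0031] turn 0.00040946598515483046 tilt [ 0.0024 -0.0017]
```

```bash
echo '0,-0.4,-0.4,0,0
0,0,0,0.2,0
0,0,0,0.2,0
0,0,0,0,0' > path.dat && python3 inch.py path.dat
echo '0,0,0,0.2,0
0,0,0,0.2,0
0,0,0,0,0' > path.dat && python3 inch.py path.dat
```

```text
t: 42.3
tool_pos: [0.5196, -0.292, 0.2134]
orientation: [2.31, 2.128, 0.001]
force: [-1.1, -0.0, 5.6]
opening: 0.0156
gripper_force: 35.0
t: 42.6
tool_pos: [0.5198, -0.2921, 0.2131]
orientation: [2.308, 2.127, 0.001]
force: [-4.4, 4.1, 15.6]
opening: 0.0159
gripper_force: 35.0
```

Converted, -0.002 m is -0.4, 0.0013 m is 0.26.

```bash
echo '0,0,0.26,-0.4,0
0,0,0,0,0
0.034,0,0,0,0
0.034,0,0,0,0
0.034,0,0,0,0
0.034,0,0,-2,0
0.034,0,0,-4,0
0.034,0,0,-6,0
0.034,0,0,-6,0
0.034,0,0,0,0' > path.dat && python3 inch.py path.dat
python3 to.py .416 -.0877 .305 1.571
```

```text
t: 43.6
tool_pos: [0.522, -0.2932, 0.3088]
orientation: [2.304, 2.123, 0.003]
force: [0.4, -0.7, 0.7]
opening: 0.0341
gripper_force: 0.0
t 43.6 pos [ 0.522  -0.2932  0.3088] yaw -0.08193799014272368 open 0.03412958547838626 F [ 0.3504 -0.7138  0.7339] q6 -0.5155016471702063
shift [ 0.1962 -0.1225  0.002 ] turn -1.6529379901427237 tilt [ 0.0074 -0.0049]
```

Go over to green (right bay) and photograph the rack from there.

```bash
echo '0.034,4.9,-3.06,0,0
0.034,4.9,-3.06,0,0
0.034,4.9,-3.06,0,0
0.034,4.9,-3.06,0,0
0.034,4.9,-3.06,0,0
0.034,4.9,-3.06,0,0
0.034,4.9,-3.06,0,0
0.034,4.9,-3.06,0,0
0.034,0,0,0,-0.15
0.034,0,0,0,-0.15
0.034,0,0,0,-0.15
0.034,0,0,0,-0.15
0.034,0,0,0,-0.15
0.034,0,0,0,-0.15
0.034,0,0,0,-0.15
0.034,0,0,0,-0.15
0.034,0,0,0,-0.15
0.034,0,0,0,-0.15
0.034,0,0,0,-0.15
0.034,0,0,0,0' > path.dat && python3 inch.py path.dat
python3 - <<'E'
from h import *
a=robot.read_camera("top")["image"][165:265,345:405];b=robot.read_camera("scene")["image"][160:260,290:360]
cv2.imwrite("pics/i.png",cv2.resize(np.hstack([a,b])[:,:,::-1],None,fx=6,fy=6,interpolation=cv2.INTER_CUBIC))
E
python3 to.py .416 -.0877 .149 1.571
```

```text
t: 45.6
tool_pos: [0.4142, -0.0867, 0.3023]
orientation: [-0.0, -3.141, -0.0]
force: [0.3, 0.4, -0.2]
opening: 0.0342
gripper_force: 0.0
t 45.7 pos [ 0.4142 -0.0867  0.3023] yaw 1.5633766866180407 open 0.03400702439504559 F [-0.5094 -0.1385  0.6524] q6 -1.8910011035927194
shift [-0.0018 -0.001   0.1533] turn -0.007623313381959207 tilt [-0.      0.0001]
```

View pics/i.png

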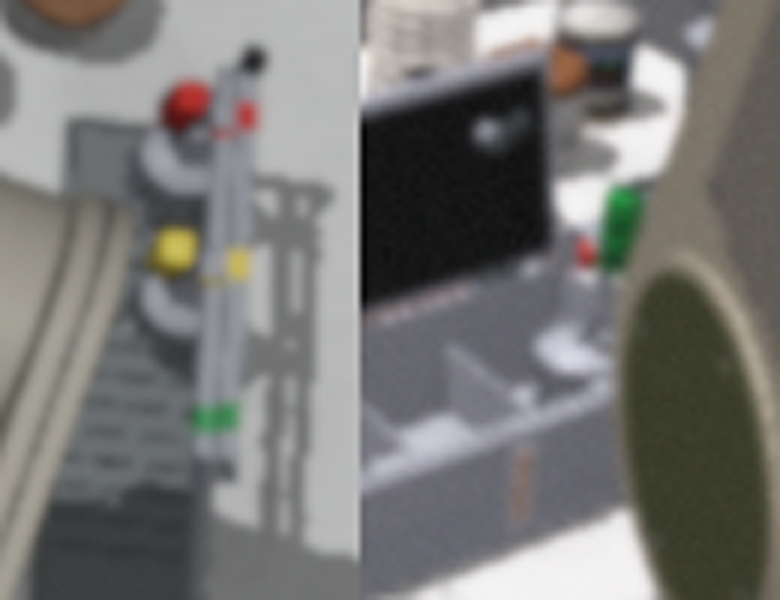

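Red (188,103) and yellow (178,249) hang with hooks over their bands ((240,118), (232,268)). Now green.

Converted, -0.002 m is -0.4, 0.03 m is 6.

```bash
echo '0.034,-0.4,-0.2,6,0
0.034,0,0,6,0
0.034,0,0,6,0
0.034,0,0,6,0
0.034,0,0,4,0
0.034,0,0,2.7,0
0.034,0,0,0,0
0,0,0,0,0
0,0,0,0,0
0,0,0,0,0
0,0,0,0,0' > path.dat && python3 inch.py path.dat 35
echo '0,0,0,-2,0
0,0,0,-4,0
0,0,0,-6,0
0,0,0,-6,0
0,0,0,-5.4,0
0,0.6,-4,0,0
0,0.6,-4,0,0
0,0.6,-4,0,0
0,0.6,-4,0,0
0,0,0,0,0' > path.dat && python3 inch.py path.dat
python3 to.py .3895 -.2793 .262 1.571
```

```text
t: 46.8
tool_pos: [0.4171, -0.088, 0.1501]
orientation: [0.005, 3.14, -0.001]
force: [-0.7, 1.2, 5.5]
opening: 0.0159
gripper_force: 35.0
t: 47.8
tool_pos: [0.4036, -0.1694, 0.2663]
orientation: [-0.008, -3.141, 0.001]
force: [-0.8, 0.4, -1.9]
opening: 0.0161
gripper_force: 35.0
t 47.8 pos [ 0.4036 -0.1694  0.2663] yaw 1.5657081128199677 open 0.01607882980177236 F [-0.775   0.3879 -1.8953] q6 -2.0797305743372503
shift [ 0.0135 -0.11    0.0044] turn -0.005291887180032262 tilt [-0.0003 -0.0008]
```

```bash
echo '0,0,0,0,0.15
0,0,0,0,0.15
0,0,0,0,0.15
0,0,0,0,0.15
0,0,0,0,0.15
0,0,0,0,0.15
0,0,0,0,0.15
0,0,0,0,0.15
0,0,0,0,0.15
0,0,0,0,0.15
0,0,0,0,0.15
0,0,0,0,0' > path.dat && python3 inch.py path.dat
python3 to.py .3895 -.2798 .262 -.081
```

```text
t: 49.0
tool_pos: [0.4041, -0.167, 0.2662]
orientation: [-2.313, -2.126, -0.0]
force: [0.5, -0.0, -2.0]
opening: 0.0155
gripper_force: 35.0
t 49.0 pos [ 0.4041 -0.167   0.2662] yaw -0.08427523159986705 open 0.015450531542147861 F [ 0.5406 -0.042  -2.0287] q6 -0.42527806098143994
shift [-0.1136 -0.0051  0.0041] turn -0.0032752315998670484 tilt [0.0001 0.0003]
```

Converted, -0.019 m is -3.8, -0.0185 m is -3.7.

```bash
echo '0,-3.8,-0.16,0,-0.003
0,-3.8,-0.16,0,0
0,-3.8,-0.16,0,0
0,-3.8,-0.16,0,0
0,-3.8,-0.16,0,0
0,-3.7,-0.16,0,0
0,0,0,0,0
0,0,0,0,0
0,0,0,2.4,0
0,0,0,2.4,0
0,0,0,2.4,0
0,0,0,1.8,0
0,0,0,1,0
0,0,0,0,0
0,0,0,0,0' > path.dat && python3 inch.py path.dat
python3 to.py .4462 -.284 .2135 -.082
```

```text
t: 50.5
tool_pos: [0.3904, -0.2805, 0.2161]
orientation: [2.307, 2.132, 0.0]
force: [0.4, 0.0, -0.8]
opening: 0.0158
gripper_force: 35.0
t 50.5 pos [ 0.3904 -0.2805  0.2161] yaw -0.07888010786551877 open 0.015800173439310995 F [ 0.388   0.0251 -0.8421] q6 -0.6509224702996363
shift [0.0009 0.0559 0.0026] turn 0.003119892134481231 tilt [ 0.0002 -0.0001]
```

```bash
echo '0,0,0,0.4,0.003
0,0,2,0,0
0,0,2,0,0
0,0,2,0,0
0,0,2,0,0
0,0,2,0,0
0,0,1.2,0,0
0,0,0,0,0
0,0,0,0,0' > path.dat && python3 inch.py path.dat
echo '0,0,0,0.2,0
0,0,0,0.2,0
0,0,0,0.2,0
0,0,0,0,0' > path.dat && python3 inch.py path.dat
python3 to.py .4463 -.284 .2115 -.082
```

```text
t: 51.4
tool_pos: [0.446, -0.285, 0.2136]
orientation: [-2.31, -2.128, 0.0]
force: [0.2, -0.2, -1.3]
opening: 0.016
gripper_force: 35.0
t: 51.8
tool_pos: [0.4462, -0.2856, 0.2125]
orientation: [2.31, 2.127, -0.0]
force: [-3.5, 0.8, 7.7]
opening: 0.0157
gripper_force: 35.0
t 51.8 pos [ 0.4462 -0.2856  0.2125] yaw -0.08240430468361713 open 0.01573782435020637 F [-3.4542  0.8261  7.6969] q6 -0.5834457096064661
shift [ 0.0016 -0.      0.001 ] turn -0.00040430468361712935 tilt [ 0.0014 -0.0016]
```

```bash
echo '0,0,0,-0.3,0
0,0,0,0,0
0.034,0,0,0,0
0.034,0,0,0,0
0.034,0,0,0,0
0.034,0,0,-2,0
0.034,0,0,-4,0
0.034,0,0,-6,0
0.034,0,0,-6,0
0.034,0,0,0,0' > path.dat && python3 inch.py path.dat
python3 to.py .36 -.013 .30 1.571
```

```text
t: 52.8
tool_pos: [0.4478, -0.2863, 0.3084]
orientation: [2.304, 2.123, 0.002]
force: [1.5, -0.8, 0.7]
opening: 0.0339
gripper_force: 0.0
t 52.8 pos [ 0.4478 -0.2863  0.3084] yaw -0.08184661303434038 open 0.033879185412389844 F [ 1.5339 -0.783   0.725 ] q6 -0.5834829203545246
shift [ 0.2652 -0.1099  0.0064] turn -1.6528466130343404 tilt [ 0.0067 -0.0052]
```

Converted, 0.039 m is 7.8, -0.0112 m is -2.24.

```bash
echo '0,6,-2.24,-2,0
0,7.8,-2.24,0,0
0,7.8,-2.24,0,0
0,7.8,-2.24,0,0
0,7.8,-2.24,0,0
0,7.8,-2.24,0,0
0,7.8,-2.24,0,0
0,7.8,-2.24,0,0
0,7.8,-2.24,0,0
0,7.8,-2.24,0,0
0,7.8,-2.24,0,0
0,0,0,0,-0.15
0,0,0,0,-0.15
0,0,0,0,-0.15
0,0,0,0,-0.15
0,0,0,0,-0.15
0,0,0,0,-0.15
0,0,0,0,-0.15
0,0,0,0,-0.15' > path.dat && python3 inch.py path.dat
echo '0,0,0,0,-0.15
0,0,0,0,-0.15
0,0,0,0,-0.15
0,0,0,0,0' > path.dat && python3 inch.py path.dat
python3 - <<'E'
from fit import *
import pickle
T=robot.read_camera("top");S=robot.read_camera("scene");pickle.dump((T,S),open("ab.pkl","wb"))
for k in COL:
    for x in blob(T,k,(335,165,405,265)): print(k,x[0],x[1][2:4],grip([T],[x[0]],.2285)[0])
cv2.imwrite("pics/j.png",cv2.resize(T["image"][165:265,230:400,::-1],None,fx=4.7,fy=4.7,interpolation=cv2.INTER_CUBIC))
E
python3 to.py .57 -.013 .30 1.571
```

```text
t: 54.7
tool_pos: [0.3575, 0.1436, 0.3121]
orientation: [-0.695, -3.063, 0.0]
force: [0.1, -0.4, -0.2]
opening: 0.0005
gripper_force: 0.0
t: 55.1
tool_pos: [0.3576, 0.1436, 0.3122]
orientation: [-0.0, -3.141, 0.0]
force: [0.2, 0.1, -0.3]
opening: 0.0005
gripper_force: 0.0
green [372.0347 231.8787] [6.75 6.25] [ 0.4478 -0.2822]
yellow [373.6424 206.3414] [7.75 8.25] [ 0.5235 -0.288 ]
red [375.6093 182.1315] [7.5  7.75] [ 0.597 -0.295]
t 55.2 pos [0.3576 0.1436 0.3122] yaw 1.563434561423524 open 0.00015061091907451357 F [-0.1814  1.0643  0.3836] q6 -1.3147998692271512
shift [-0.2135 -0.1551  0.0122] turn -0.007565438576475847 tilt [-0.0002 -0.    ]
```

View pics/j.png

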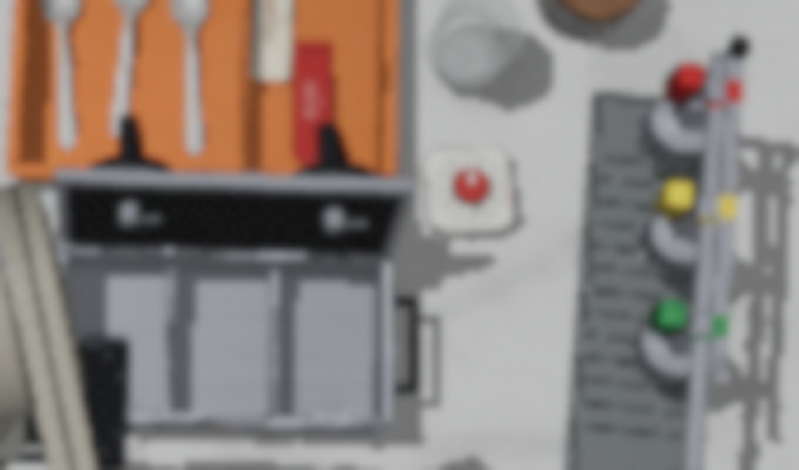

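All three hang with hooks on their bands, the tank is empty, lid open. Now go behind the lid.

```bash
echo '0,-5.34,-3.88,0,0
0,-5.34,-3.88,0,0
0,-5.34,-3.88,0,0
0,-5.34,-3.88,0,0
0,-5.34,-3.88,0,0
0,-5.34,-3.88,0,0
0,-5.34,-3.88,0,0
0,-5.34,-3.88,0,0
0,0,0,0,0
0,0,0,6,0
0,0,0,6,0
0,0,0,6,0
0,0,0,4,0
0,0,0,2,0
0,0,0,0,0' > path.dat && python3 inch.py path.dat
python3 - <<'E'
import numpy as np
# TCP path: tip front corner on lid outer face at radius r, closed fingers, tool x=-X
hx,hz=.499,.076
for p in np.linspace(1.9,0,20):
    r=.095; x=hx-r*np.cos(p)+.009*np.sin(p)+.0075; z=hz+r*np.sin(p)+.009*np.cos(p)+.022
    print(round(p,2),round(x,4),round(z,4))
E
python3 to.py .57 -.013 .187 1.571
```

```text
t: 56.7
tool_pos: [0.5697, -0.0118, 0.1908]
orientation: [-0.007, -3.139, -0.001]
force: [-0.6, -0.3, 0.4]
opening: 0.0005
gripper_force: 0.0
1.9 0.5457 0.185
1.8 0.5368 0.1885
1.7 0.5277 0.191
1.6 0.5183 0.1927
1.5 0.5088 0.1934
1.4 0.4992 0.1931
1.3 0.4898 0.1919
1.2 0.4805 0.1898
1.1 0.4714 0.1867
1.0 0.4627 0.1828
0.9 0.4545 0.178
0.8 0.4468 0.1724
0.7 0.4396 0.1661
0.6 0.4332 0.1591
0.5 0.4274 0.1514
0.4 0.4225 0.1433
0.3 0.4184 0.1347
0.2 0.4152 0.1257
0.1 0.4129 0.1164
0.0 0.4115 0.107
t 56.7 pos [ 0.5697 -0.0118  0.1908] yaw 1.5663659403664263 open 0.0005494436969118355 F [-0.6125 -0.3046  0.4351] q6 -1.677113199402409
shift [-0.0003 -0.0012  0.0038] turn -0.004634059633573662 tilt [-0.0029  0.0004]
```

The manual's scale: shifts go in units of 5 mm. Converting my numbers, 0.01 m is 2.

```bash
echo '0,2,0,0,0
0,2,0,0,0
0,2,0,0,0
0,2,0,0,0
0,2,0,0,0
0,2,0,0,0' > path.dat && python3 inch.py path.dat
echo '0,2,0,0,0
0,2,0,0,0
0,2,0,0.2,0
0,1.8,0,0.4,0
0,1.8,0,0.6,0
0,1.8,0,0.8,0' > path.dat && python3 inch.py path.dat
```

```text
t: 57.3
tool_pos: [0.5116, -0.0122, 0.1943]
orientation: [0.005, 3.137, -0.001]
force: [4.8, -0.5, 4.8]
opening: 0.0005
gripper_force: 2.6
t: 57.9
tool_pos: [0.453, -0.0117, 0.1818]
orientation: [-0.004, -3.141, -0.0]
force: [2.6, -0.3, -0.5]
opening: 0.0006
gripper_force: 1.3
```

Converted, 0.009 m is 1.8, 0.0086 m is 1.72.

```bash
echo '0,1.3,0,1.8,0
0,1.4,0,1.3,0
0,1.3,0,1.4,0
0,1.16,0,1.54,0
0,1,0,1.6,0
0,0.8,0,1.72,0
0,0.6,0,1.8,0' > path.dat && python3 inch.py path.dat
echo '0,0.4,0,1.86,0
0,0.2,0,1.8,0
0,0,0,0,0' > path.dat && python3 inch.py path.dat
python3 to.py .412 -.013 .107 1.571
```

```text
t: 58.6
tool_pos: [0.4155, -0.0117, 0.1257]
orientation: [-0.004, -3.141, -0.0]
force: [0.5, -0.7, 1.2]
opening: 0.0005
gripper_force: 0.7
t: 58.9
tool_pos: [0.4128, -0.0116, 0.1076]
orientation: [-0.004, -3.141, -0.0]
force: [-0.2, -0.4, 0.5]
opening: 0.0006
gripper_force: 0.0
t 58.9 pos [ 0.4128 -0.0116  0.1076] yaw 1.5679816510075768 open 0.0006453769634031056 F [-0.2114 -0.3659  0.4694] q6 -1.7206119032324663
shift [ 0.0008 -0.0014  0.0006] turn -0.0030183489924231477 tilt [-0.0008  0.0002]
```

```bash
echo '0,0,0,0.4,0
0,0,0,0.2,0
0,0,0,0,0' > path.dat && python3 inch.py path.dat; echo '0,0,0,0.2,0
0,0,0,0,0
0,0,0,0,0' > path.dat && python3 inch.py path.dat
```

```text
t: 59.2
tool_pos: [0.4131, -0.0116, 0.107]
orientation: [-0.004, -3.141, -0.0]
force: [-13.7, 1.9, 26.3]
opening: 0.0006
gripper_force: 13.2
t: 59.5
tool_pos: [0.4132, -0.0116, 0.107]
orientation: [-0.004, -3.141, -0.0]
force: [-18.7, 1.6, 36.5]
opening: 0.0003
gripper_force: 18.0
```

```bash
echo '0,0,0,-4,0
0,0,0,-8,0
0,0,0,-9,0
0,0,0,-9,0
0,0,0,-9,0
0,2.4,-8.8,0,0
0,2.4,-8.8,0,0
0,2.4,-8.8,0,0
0,2.4,-8.8,0,0
0,2.4,-8.8,0,0
0,2.4,-8.8,0,0
0,2.4,-8.8,0,0
0,2.4,-8.8,0,0
0,2.4,-8.8,0,0
0,0,0,0,0' > path.dat && python3 inch.py path.dat
python3 - <<'E'
from h import *
import pickle
T=robot.read_camera("top");S=robot.read_camera("scene");pickle.dump((T,S),open("lid.pkl","wb"))
cv2.imwrite("pics/lid.png",T["image"][:,:,::-1])
for y in(.053,-.079):
    u=proj(T,[.4175,y,.127]);g=cv2.cvtColor(T["image"],cv2.COLOR_RGB2GRAY);r,c=np.round(u[::-1]).astype(int)
    print(u);print("\n".join(" ".join("%3d"%v for v in row) for row in g[r-11:r+13,c-11:c+12]))
E
```

```text
t: 61.0
tool_pos: [0.3017, -0.4113, 0.2971]
orientation: [-0.011, -3.139, -0.002]
force: [-0.4, 0.7, -0.3]
opening: 0.0002
gripper_force: 0.0
[255.8462 241.4651]
148 150 153 151 149 149 148 148 149 148 146 145 146 147 147 149 149 149 149 148 148 148 147
148 149 150 150 150 148 147 148 148 145 138 134 137 138 142 147 148 148 148 148 148 149 148
148 148 148 149 148 145 141 143 142 134 121 117 123 121 127 140 146 147 147 148 149 148 148
148 146 146 148 147 142 133 130 124 109  96 112 127 110 104 126 139 142 145 147 148 148 148
147 145 143 146 145 137 120 101  87  73  78 115 133 107  78  99 120 130 137 144 148 149 148
145 143 141 142 138 121  95  67  53  51  73 113 130  99  55  61  83  99 115 133 144 148 149
145 142 137 135 119  93  66  49  44  47  73 110 123  92  44  30  41  59  85 112 133 143 147
145 142 136 123  96  67  51  45  42  47  71 102 111  82  37  18  22  35  58  89 118 136 145
146 143 135 111  75  53  46  44  42  46  63  82  85  61  30  17  19  29  45  77 111 134 144
147 144 129  98  62  47  46  43  41  44  53  59  55  37  21  17  18  24  39  65 100 128 141
145 139 122  88  5
[... 2797 characters left out ...]
  36  35  26  21  16  18  26  35  48  72 103 128 142 145
142 134 131 118  90  60  40  32  31  31  32  24  22  20  20  28  43  63  90 117 134 143 145
147 144 143 137 116  85  57  37  31  28  26  25  22  23  30  44  63  87 113 132 142 145 146
150 149 148 145 132 109  85  66  52  42  36  37  41  44  53  72  95 116 133 143 146 146 146
149 149 148 145 136 123 114 106  94  79  68  74  81  85  84  98 120 136 144 147 147 147 147
147 146 146 143 134 129 132 133 126 111 100 110 119 120 113 114 128 141 146 146 146 146 146
135 134 134 132 129 128 132 134 130 119 109 120 129 131 128 128 134 139 142 141 141 141 141
108 106 106 107 107 109 111 111 109 102  98 108 114 116 118 120 123 125 126 127 127 128 128
```

```bash
python3 - <<'E'
from h import *
import pickle
T,S=pickle.load(open("lid.pkl","rb"))
for n,pts in(("L",[(257,233.5),(256.5,238),(254.8,248)]),("R",[(301,234.3),(299.95,239.5),(297.2,250)])):
    P=np.array([atz(T,*p,.127)[:2] for p in pts]);d=P[0]-P[-1];e=P[0]-P[1]
    print(n,P,"mid",(P[0]+P[-1])/2,"len",np.linalg.norm(d),"heading",np.arctan2(d[1],d[0]),np.arctan2(e[1],e[0]))
# round base: dark mask centroid (z about .09)
g=cv2.cvtColor(T["image"],cv2.COLOR_RGB2GRAY)
for y in(.053,-.079):
    u,v=np.round(proj(T,[.4175,y,.1])).astype(int); w=g[v-13:v+14,u-13:u+14]<85
    r,c=np.nonzero(w); print(atz(T,u-13+c.mean(),v-13+r.mean(),.1)[:2], "extent px",np.ptp(c),np.ptp(r))
# lid corners: light lid vs surroundings not needed
E
```

```text
L [[0.4421 0.0504]
 [0.4282 0.0514]
 [0.3975 0.0554]] mid [0.4198 0.0529] len 0.04486007230236272 heading -0.11261156393435696 -0.07299296905978353
R [[ 0.4447 -0.084 ]
 [ 0.4286 -0.0811]
 [ 0.3963 -0.0733]] mid [ 0.4205 -0.0787] len 0.04958130975138594 heading -0.21748675552921712 -0.17984726324739408
[0.4175 0.0507] extent px 17 21
[ 0.4189 -0.0799] extent px 17 17
```

```bash
python3 to.py .4195 -.079 .297 1.37
```

```text
t 61.1 pos [ 0.3034 -0.4079  0.2979] yaw 1.5658637998031066 open 0.0004298674727042933 F [0.274  0.0868 0.2929] q6 -2.5982032993673885
shift [-0.1144  0.3294  0.0015] turn 0.19586379980310653 tilt [-0.0009  0.0023]
```

Converted, 0.041 m is 8.2, 0.03 m is 6.

```bash
echo '0.04,-2.86,8.2,0,0
0.04,-2.86,8.2,0,0
0.04,-2.86,8.2,0,0
0.04,-2.86,8.2,0,0
0.04,-2.86,8.2,0,0
0.04,-2.86,8.2,0,0
0.04,-2.86,8.2,0,0
0.04,-2.86,8.2,0,0
0.04,0,0,0,0.1
0.04,0,0,0,0.1
0.04,0,0,6,0
0.04,0,0,6,0
0.04,0,0,6,0
0.04,0,0,6,0
0.04,0,0,4,0
0.04,0,0,0,0' > path.dat && python3 inch.py path.dat
python3 to.py .4195 -.079 .123 1.37
```

```text
t: 62.7
tool_pos: [0.4169, -0.0778, 0.156]
orientation: [-0.315, -3.12, -0.002]
force: [-0.6, -0.6, -0.7]
opening: 0.0401
gripper_force: 0.0
t 62.7 pos [ 0.4169 -0.0778  0.156 ] yaw 1.3697802656869442 open 0.04014469439050901 F [-0.5949 -0.5897 -0.6656] q6 -1.6756900351149486
shift [-0.003  -0.0007  0.033 ] turn -0.00021973431305588598 tilt [-0.0053  0.0021]
```

Converted, -0.002 m is -0.4, 0.015 m is 3.

```bash
echo '0.04,-0.4,-0.2,3,0
0.04,0,0,2,0
0.04,0,0,0,0
0.04,0,0,0,0' > path.dat && python3 inch.py path.dat
python3 to.py .4195 -.079 .123 1.37
```

```text
t: 63.1
tool_pos: [0.4212, -0.0809, 0.1349]
orientation: [0.317, 3.125, 0.0]
force: [0.0, -0.7, 0.3]
opening: 0.0399
gripper_force: 0.0
t 63.1 pos [ 0.4212 -0.0809  0.1349] yaw 1.3684302740310512 open 0.039911663469330914 F [ 0.0079 -0.6725  0.335 ] q6 -1.6778959882419329
shift [0.0021 0.0015 0.0119] turn -0.0015697259689488874 tilt [ 0.0004 -0.    ]
```

Converted, 0.006 m is 1.2, 0.0055 m is 1.1.

```bash
echo '0.04,0.4,0.3,1.2,0
0.04,0,0,1.1,0
0.04,0,0,0,0
0,0,0,0,0
0,0,0,0,0
0,0,0,0,0
0,0,0,0,0
0,0,0,0,0' > path.dat && python3 inch.py path.dat 50
python3 -c "
from plant import robot;s=robot.read_state();print(s['force'],s['wrist_torque'])"
```

```text
t: 63.9
tool_pos: [0.4195, -0.079, 0.1229]
orientation: [0.318, 3.125, 0.001]
force: [-0.5, 1.9, 1.0]
opening: 0.0136
gripper_force: 49.8
[-0.54822487  1.92176703  0.96505688] [ 0.50529825 -0.13977404 -0.08411439]
```

```bash
cat > st.py <<'E'
from plant import robot;import numpy as np
from scipy.spatial.transform import Rotation as Ro
s=robot.read_state();R=Ro.from_rotvec(s["orientation"]).as_matrix();print("yaw",np.arctan2(R[1,1],R[0,1]).round(4),"F",s["force"].round(1),"M",s["wrist_torque"].round(3),"open",s["opening"].round(4))
E
echo '0,0,0,0,0.09
0,0,0,0,0.09
0,0,0,0,0.09
0,0,0,0,0.09
0,0,0,0,0.09
0,0,0,0,0.09
0,0,0,0,0.09
0,0,0,0,0.09' > path.dat && python3 inch.py path.dat; python3 st.py
echo '0,0,0,0,0.09
0,0,0,0,0.09
0,0,0,0,0.09
0,0,0,0,0.09
0,0,0,0,0.09
0,0,0,0,0' > path.dat && python3 inch.py path.dat; python3 st.py
```

```text
t: 64.7
tool_pos: [0.4201, -0.0782, 0.123]
orientation: [1.403, 2.81, 0.004]
force: [3.7, 7.2, -0.3]
opening: 0.0138
gripper_force: 49.9
t: 65.3
tool_pos: [0.4205, -0.078, 0.123]
orientation: [1.994, 2.427, 0.005]
force: [5.5, 7.3, -1.7]
opening: 0.0137
gripper_force: 49.9Traceback (most recent call last):
  File "st.py", line 3, in <module>
    s=robot.read_state();R=Ro.from_rotvec(s["orientation"]).as_matrix();print("yaw",np.arctan2(R[1,1],R[0,1]).round(4),"F",s["force"].round(1),"M",s["wrist_torque"].round(3),"open",s["opening"].round(4))
                                                                                                                                                                                     ^^^^^^^^^^^^^^^^^^
AttributeError: 'float' object has no attribute 'round'
Traceback (most recent call last):
  File "st.py", line 3, in <module>
    s=robot.read_state();R=Ro.from_rotvec(s["orientation"]).as_matrix();print("yaw",np.arctan2(R[1,1],R[0,1]).round(4),"F",s["force"].round(1),"M",s["wrist_torque"].round(3),"open",s["opening"].round(4))
                                                                                                                                                                                     ^^^^^^^^^^^^^^^^^^
AttributeError: 'float' object has no attribute 'round'
```

```bash
sed -i 's/s\["opening"\].round(4)/s["opening"]/' st.py; python3 st.py
echo '0,0,0,0,0.06
0,0,0,0,0.06
0,0,0,0,0' > path.dat && python3 inch.py path.dat; python3 st.py
```

```text
yaw 0.1952 F [ 5.5  7.3 -1.7] M [ 1.359 -1.187  0.051] open 0.01374304197675679
t: 65.6
tool_pos: [0.4207, -0.078, 0.123]
orientation: [2.135, 2.304, 0.006]
force: [6.3, 8.4, -2.5]
opening: 0.0138
gripper_force: 49.9
yaw 0.0763 F [ 6.3  8.4 -2.5] M [ 1.439 -1.38   0.025] open 0.013760199796617176
```

```bash
for i in 1 ; do echo '0,0.06,0.06,0,0.05
0,0,0,0,0.05
0,0,0,0,0' > path.dat && python3 inch.py path.dat >/dev/null; python3 st.py; done
echo '0,0,0,0,0.05
0,0,0,0,0' > path.dat && python3 inch.py path.dat >/dev/null; python3 st.py
echo '0,0,0,0,0.05
0,0,0,0,0' > path.dat && python3 inch.py path.dat >/dev/null; python3 st.py
```

```text
yaw -0.0233 F [ 6.7  6.2 -2. ] M [ 1.165 -1.171  0.145] open 0.013440916747218751
yaw -0.0732 F [ 6.1  6.1 -3.7] M [ 1.101 -1.305  0.087] open 0.01365042099337024
yaw -0.1233 F [ 6.6  6.2 -2.7] M [ 1.099 -1.326  0.141] open 0.013767217813871769
```

```bash
for i in 1; do echo '0,0,0,0,0.05
0,0,0,0,0' > path.dat && python3 inch.py path.dat >/dev/null; python3 st.py; done
echo '0,0,0,0,0.05
0,0,0,0,0' > path.dat && python3 inch.py path.dat >/dev/null; python3 st.py
echo '0,0,0,0,0.05
0,0,0,0,0' > path.dat && python3 inch.py path.dat >/dev/null; python3 st.py
echo '0,0,0,0,0.05
0,0,0,0,0' > path.dat && python3 inch.py path.dat >/dev/null; python3 st.py
```

```text
yaw -0.1734 F [ 6.3  6.  -4. ] M [ 1.087 -1.425 -0.006] open 0.013773477642014465
yaw -0.2234 F [ 8.3  5.  -5.9] M [ 1.06  -1.389  0.028] open 0.013525463666683793
yaw -0.2735 F [ 7.7  5.  -4.2] M [ 0.987 -1.574 -0.047] open 0.013482830679491381
yaw -0.3236 F [ 7.9  6.5 -2. ] M [ 1.099 -1.611 -0.048] open 0.014143846133808495
```

```bash
echo '0,0,0,0,0.05
0,0,0,0,0' > path.dat && python3 inch.py path.dat >/dev/null; python3 st.py
echo '0,0,0,0,0.05
0,0,0,0,0' > path.dat && python3 inch.py path.dat >/dev/null; python3 st.py
```

```text
yaw -0.3736 F [ 9.   5.8 -1.9] M [ 1.085 -1.614 -0.101] open 0.013745702745607402
yaw -0.4236 F [ 8.5  6.3 -4.4] M [ 1.016 -1.673 -0.217] open 0.01393354448068498
```

Torque rose then reversed: past the detent. Release and go to the left knob.

Converted, -0.03 m is -6, -0.02 m is -4.

```bash
echo '0.045,0,0,0,0
0.045,0,0,0,0
0.045,0,0,0,0
0.045,0,0,-4,0
0.045,0,0,-6,0
0.045,0,0,-6,0
0.045,0,0,0,-0.15
0.045,0,0,0,-0.15
0.045,0,0,0,-0.15
0.045,0,0,0,-0.15
0.045,0,0,0,-0.15
0.045,0,0,0,-0.15
0.045,0,0,0,-0.15
0.045,0,0,0,-0.15
0.045,0,0,0,-0.15
0.045,0,0,0,-0.15
0.045,0,0,0,-0.15
0.045,0,0,0,-0.15
0.045,0,0,0,-0.1
0.045,0,0,0,0' > path.dat && python3 inch.py path.dat
python3 to.py .4195 .053 .203 1.47
```

```text
t: 69.5
tool_pos: [0.4195, -0.0791, 0.2027]
orientation: [-0.144, -3.138, 0.0]
force: [0.0, -0.9, 0.4]
opening: 0.0448
gripper_force: 0.0
t 69.5 pos [ 0.4195 -0.0791  0.2027] yaw 1.4793698392732957 open 0.04476489105777805 F [ 0.0116 -0.9451  0.4199] q6 -1.7856802657501945
shift [ 0.012   0.1315 -0.0004] turn 0.00936983927329571 tilt [-0.0004 -0.0002]
```

Converted, 0.03 m is 6, 0.0264 m is 5.28.

```bash
echo '0.045,0.48,5.28,0,0
0.045,0.48,5.28,0,0
0.045,0.48,5.28,0,0
0.045,0.48,5.28,0,0
0.045,0.48,5.28,0,0.009
0.045,0,0,0,0
0.045,0,0,6,0
0.045,0,0,4,0
0.045,0,0,2,0
0.045,0,0,0,0
0.045,0,0,0,0' > path.dat && python3 inch.py path.dat
python3 to.py .4200 .0533 .123 1.47
```

```text
t: 70.6
tool_pos: [0.4203, 0.0532, 0.1434]
orientation: [0.162, 3.137, -0.0]
force: [-0.5, 0.2, 0.3]
opening: 0.0448
gripper_force: 0.0
t 70.6 pos [0.4203 0.0532 0.1434] yaw 1.4677785540889525 open 0.04480612452555493 F [-0.5062  0.1757  0.2753] q6 -1.4629001118748894
shift [0.0003 0.0001 0.0204] turn -0.0022214459110474483 tilt [ 0.0005 -0.0001]
```

Converted, 0.0105 m is 2.1, 0.01 m is 2.

```bash
echo '0.045,0,0,2,0
0.045,0,0,2.1,0
0.045,0,0,0,0
0,0,0,0,0
0,0,0,0,0
0,0,0,0,0
0,0,0,0,0
0,0,0,0,0' > path.dat && python3 inch.py path.dat 50
python3 st.py
echo '0,0,0,0,0.09
0,0,0,0,0.09
0,0,0,0,0.09
0,0,0,0,0.09
0,0,0,0,0.09
0,0,0,0,0.09
0,0,0,0,0.09
0,0,0,0,0.09
0,0,0,0,0' > path.dat && python3 inch.py path.dat; python3 st.py
```

```text
t: 71.4
tool_pos: [0.4198, 0.0531, 0.1223]
orientation: [-0.16, -3.137, 0.002]
force: [-0.8, -2.9, 0.1]
opening: 0.0137
gripper_force: 50.0
yaw 1.469 F [-0.8 -2.9  0.1] M [-0.401 -0.021  0.008] open 0.013741955730665969
t: 72.3
tool_pos: [0.42, 0.0533, 0.1223]
orientation: [1.257, 2.879, -0.001]
force: [0.1, -2.5, -0.4]
opening: 0.0137
gripper_force: 50.0
yaw 0.7475 F [ 0.1 -2.5 -0.4] M [-0.472 -0.083  0.026] open 0.01365275152498828
```

```bash
echo '0,0,0,0,0.09
0,0,0,0,0.09
0,0,0,0,0.09
0,0,0,0,0.09
0,0,0,0,0.09
0,0,0,0,0.09
0,0,0,0,0.1
0,0,0,0,0' > path.dat && python3 inch.py path.dat>/dev/null; python3 st.py
echo '0,0,0,0,0.05
0,0,0,0,0.05
0,0,0,0,0' > path.dat && python3 inch.py path.dat>/dev/null; python3 st.py
echo '0,0,0,0,0.05
0,0,0,0,0' > path.dat && python3 inch.py path.dat>/dev/null; python3 st.py
echo '0,0,0,0,0.05
0,0,0,0,0' > path.dat && python3 inch.py path.dat>/dev/null; python3 st.py
echo '0,0,0,0,0.05
0,0,0,0,0' > path.dat && python3 inch.py path.dat>/dev/null; python3 st.py
```

```text
yaw 0.1098 F [ 1.3 -2.5 -1.3] M [-0.516 -0.351  0.01 ] open 0.013770852846585618
yaw 0.0124 F [ 2.4 -3.6 -2.1] M [-0.665 -0.604  0.019] open 0.013721326637404826
yaw -0.0378 F [ 2.8 -3.2 -1.6] M [-0.723 -0.704  0.109] open 0.013843766490872841
yaw -0.088 F [ 3.5 -4.  -3.2] M [-0.78  -0.782  0.105] open 0.013470434664483492
yaw -0.1376 F [ 3.9 -3.8 -2.9] M [-0.808 -0.771  0.349] open 0.013736583275202108
```

```bash
echo '0,0,0,0,0.05
0,0,0,0,0' > path.dat && python3 inch.py path.dat>/dev/null; python3 st.py
echo '0,0,0,0,0.05
0,0,0,0,0' > path.dat && python3 inch.py path.dat>/dev/null; python3 st.py
echo '0,0,0,0,0.05
0,0,0,0,0' > path.dat && python3 inch.py path.dat>/dev/null; python3 st.py
echo '0,0,0,0,0.05
0,0,0,0,0' > path.dat && python3 inch.py path.dat>/dev/null; python3 st.py
echo '0,0,0,0,0.05
0,0,0,0,0' > path.dat && python3 inch.py path.dat>/dev/null; python3 st.py
echo '0,0,0,0,0.05
0,0,0,0,0' > path.dat && python3 inch.py path.dat>/dev/null; python3 st.py
```

```text
yaw -0.188 F [ 3.3 -3.9 -3.8] M [-0.807 -0.757  0.121] open 0.013747762044781692
yaw -0.2381 F [ 4.3 -3.1 -2.3] M [-0.786 -0.719  0.041] open 0.01366355113502592
yaw -0.2883 F [ 2.2 -3.9 -2.1] M [-0.848 -0.541 -0.109] open 0.013637104570721193
yaw -0.3383 F [ 2.9 -4.2 -5.1] M [-0.882 -0.686 -0.044] open 0.0137375268959215
yaw -0.3883 F [ 3.2 -4.6 -5.5] M [-0.883 -0.659 -0.103] open 0.013627623884732362
yaw -0.4383 F [ 3.9 -5.1 -2. ] M [-0.901 -0.71  -0.15 ] open 0.01351166140181763
```

Converted, -0.04 m is -8, -0.03 m is -6.

```bash
echo '0.045,0,0,0,0
0.045,0,0,0,0
0.045,0,0,0,0
0.045,0,0,-4,0
0.045,0,0,-6,0
0.045,0,0,-8,0
0.045,0,0,-8,0
0.045,0,0,-8,0
0.045,0,0,0,0' > path.dat && python3 inch.py path.dat
python3 to.py .30 -.41 .297 -.43
```

```text
t: 76.1
tool_pos: [0.4223, 0.0539, 0.2987]
orientation: [2.648, 1.681, 0.013]
force: [0.1, 0.4, 0.3]
opening: 0.0451
gripper_force: 0.0
t 76.1 pos [0.4223 0.0539 0.2987] yaw -0.43964665001218356 open 0.04509329211918956 F [0.0805 0.3613 0.3408] q6 0.44565446067101305
shift [-0.4718  0.0867  0.0003] turn -0.009646650012183566 tilt [0.0097 0.0005]
```

Converted, -0.039 m is -7.8, -0.01 m is -2.

```bash
echo '0.045,-7.8,1.44,-2,0
0.045,-7.8,1.44,-2,0
0.045,-7.8,1.44,0,0
0.045,-7.8,1.44,0,0
0.045,-7.8,1.44,0,0
0.045,-7.8,1.44,0,0
0.045,-7.8,1.44,0,0
0.045,-7.8,1.44,0,0
0.045,-7.8,1.44,0,0
0.045,-7.8,1.44,0,0
0.045,-7.8,1.44,0,0
0.045,-7.8,1.44,0,0
0.045,0,0,0,0
0.045,0,0,0,0' > path.dat && python3 inch.py path.dat
python3 - <<'E'
from fit import *
T=robot.read_camera("top");g=cv2.cvtColor(T["image"],cv2.COLOR_RGB2GRAY)
for n,c in(("L",(.4198,.0531)),("R",(.4198,-.0787))):
    for k in np.arange(1.5,2.9,.1):  # knob angle; sample along the marked half of the bar top
        v=[]
        for r in np.arange(.006,.025,.002):
            for w in(-.003,0,.003):
                a=-k; p=proj(T,[c[0]+r*np.cos(a)-w*np.sin(a),c[1]+r*np.sin(a)+w*np.cos(a),.127]); v.append(cv2.getRectSubPix(g,(1,1),tuple(p.astype(float)))[0,0])
        print(n,round(k,2),round(np.mean(v)),end="; ")
    print()
for k in COL:
    for x in blob(T,k,(335,165,405,265)): print(k,x[0],x[1][2:4],grip([T],[x[0]],.2285)[0])
E
```

```text
t: 77.5
tool_pos: [0.2979, -0.4065, 0.3111]
orientation: [-2.652, -1.679, -0.001]
force: [-0.7, -0.3, 0.9]
opening: 0.0448
gripper_force: 0.0
L 1.5 53; L 1.6 60; L 1.7 70; L 1.8 81; L 1.9 90; L 2.0 95; L 2.1 93; L 2.2 84; L 2.3 72; L 2.4 60; L 2.5 51; L 2.6 46; L 2.7 43; L 2.8 41; 
R 1.5 62; R 1.6 69; R 1.7 78; R 1.8 87; R 1.9 93; R 2.0 95; R 2.1 90; R 2.2 79; R 2.3 67; R 2.4 55; R 2.5 47; R 2.6 41; R 2.7 37; R 2.8 36; 
green [372.0412 231.8985] [6.75 6.25] [ 0.4477 -0.2822]
yellow [373.6186 206.353 ] [8.   8.25] [ 0.5235 -0.2879]
red [375.6446 182.114 ] [7.5 7.5] [ 0.5971 -0.2951]
```

Both knobs rest at about 2.05 rad (home plus one click), and the infusers are unmoved. Hand in.

```bash
python3 -c "
from plant import robot
print(robot.close_job())"
```

```text
the job is handed in; nothing more can be done
None
```

I've handed the job in, and no verdict came back: in the last camera check the green, yellow and red infusers hang on their own bands, the lid had been pressed down hard onto the rim, and both latch knobs sit at about home plus one click.

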